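# Stand the dish brush head-up in its caddy to dry

### The job

Put the empty steel caddy back on its drip base so that it sits fully down over both pegs, and let go of it. Then pull the dish brush, which was left standing on its bristles, out of its crock, turn it end for end and stand it handle-down in the seated caddy with the handle's end on the caddy's floor and the bristles up. Leave the soap bottle, mug, salt jar and small dish where they are.

Things in the scene. Friction and masses are not known exactly. Their poses are not given: they have to be found in the camera images.
- brush: Rigid dish brush, 200 mm, 110 g: square head 44 x 44 x 55 mm (cream bristles, white back) and a straight grey handle 145 mm long, 18 x 18 mm square, flats parallel to the head's. Origin: centre of the bristle face; z runs to the handle's end (head z 0-55, handle 55-200 mm); x, y square to the flats. Centre of mass near z = 90 mm. Starts bristles down, upright in the crock, handle sticking up.
- brush_end (a point): The free end of the brush's handle (brush z = 200 mm).
- crock: The round white ceramic crock that holds the brush; outer diameter 84 mm, inner 76 mm, 75 mm tall, floor 6 mm thick. It is fixed. Origin: centre of its underside.
- other_crock: A second crock just like it, fixed, holding a steel ladle and a wooden spatula that already stand head-up, top about 155 mm above the table and heads within 55 mm of the axis. Not part of the job. Origin: centre of its underside.
- caddy: Empty open-topped rectangular steel caddy, loose, 350 g: outside 72 mm (its x) by 60 mm (its y), 90 mm tall, walls 4 mm, inside 64 x 52 mm, 80 mm deep. Floor 10 mm thick with two 14 mm through holes at x = -20 and +20 mm, y = 0. Origin: centre of its underside; z up. Can be gripped across its 60 mm width. Either way round fits.
- caddy_in (a point): Centre of the caddy's inner floor (10 mm above its underside), axes as the caddy.
- base: Black drip base, fixed plate 130 mm (its x) by 110 mm (its y), 10 mm thick, with two steel pegs at x = -20 and +20 mm, y = 0: 10 mm in diameter, tapering towards the top, 12 mm tall. Origin: centre of its underside; z up.
- base_top (a point): Centre of the base's top face (10 mm above the table), between the pegs; axes as the base. The caddy's underside lies here when it is fully seated.
- rack: Low steel draining rack, fixed: two level rails 170 mm long (along its x), 10 mm wide, at y = -45 and +45 mm, top faces 60 mm above the table; between them only a 9 mm tall crossbar at each end. The brush can be laid across it and gripped again between the rails (optional). Origin: at table height under its middle.
- rack_top (a point): Middle of the rack at the height of the rails' top faces (60 mm), axes as the rack.
- soap_bottle: Clear dish-soap bottle, 60 mm in diameter, 170 mm tall, standing loose; to be left alone. Origin: centre of its underside.
- mug: White mug, 76 mm in diameter, 85 mm tall, loose; to be left alone. Origin: centre of its underside.
- salt_jar: Glass salt jar with a steel cap, 64 mm in diameter, 90 mm tall, loose; to be left alone. Origin: centre of its underside.
- dish: Small white dish, 72 mm in diameter, 18 mm tall, lying loose between caddy, base and rack; to be left alone. Origin: centre of its underside.

How it is judged:
By the outcome, as a careful person would: the job done as asked, in the order asked, and still so for the second after the job is handed in, with the robot touching nothing.
It also fails if it takes over 72 s, if anything falls off the work surface, if the arm or the gripper's body presses on something with over 40 N, if the wrist force passes 120 N, or if a joint passes its speed limit or range.

### The arm

A 6-joint arm with a two-finger parallel gripper is mounted at the origin on the work surface. World frame = base frame: x ahead of the robot, y to its left, z up, the work surface at z = 0. Lengths are in m, angles in rad, forces in N, time in s.
With the tool pointing down it reaches from about 0.375 to 0.9 m from the base axis. Payload 3.1 kg.
Tool frame: the origin (TCP) lies at the very end of the fingers, on their centre line; the grasp point (between the pads) lies 19 mm behind it; x points along the fingers, y is the direction in which the jaws open and shut, and the axes are right-handed (so a half turn about x gives the same grasp; the last joint's range is limited). The gripper opens to 87 mm and grips with 3 to 60 N. Pads are 19 mm wide; open, the fingers measure 117 mm over their backs; the gripper's body (75 mm by 190 mm) begins 51 mm behind the grasp point.
Start: joints at [-1.31, 0.527, 1.433, -0, 1.181, -0.178], TCP at [0.266, -0.566, 0.223] pointing down, gripper open.
Joint ranges: [-3.08, 3.08], [-0.75, 2.2], [0.22, 2.44], [-1.43, 4.57], [0, 2.65], [-2.85, 2.85]. Speed limits (rad/s): [2.79, 2.79, 3.14, 3.14, 3.14, 3.14].

### API

Orientations are given as a unit quaternion [x, y, z, w].
In Python, from rig import robot gives the robot as it stands.
- The arm moves only by the tool carry_out, never from a script. Its argument "commands" is a list that holds one entry, the list of rows, each a list of 5 numbers: the opening, from 0 (shut) to 1 (fully open), then the shift along the tool's x, y, z in mm, then the turn about the tool's x in degrees. In form: [[[hand, x, y, z, twist], ...]]. A call has 1 to 8 rows; each row shifts and turns the pose as measured when the row begins, along the tool's axes as they then stand; what a row does not reach is not made up. A row lasts 1/12 s, in which the tool goes at most 41.7 mm and 7.16 degrees, less where a joint would pass 70% of its speed; a pose out of reach is approached as far as the arm can. A call with a gripper value outside its range is refused whole. The fingers move at their own pace and stop on an object; "force" is the grip in N (left out, the last holds). Time passes only in rows, so rows that do not move let the fingers close. It gives the time, the measured TCP pose, the force and the opening at its end, in the units of the state.
- robot.get_obs(): the state, without advancing time (a new reading comes with each control period).
- robot.camera(name): name is "scene" or "top" or "wrist"; returns the picture (480x640x3 uint8, red, green, blue); there is no depth.
- robot.camera_model(name): a dict with "fx", "fy", "cx", "cy" (pixels), "R" (3x3) and "t" (3): a world point X has camera coordinates R X + t. Camera axes: x right, y down, z forward; pixel columns grow to the right and rows downward; lengths in m; the calibration is good to about 2 mm. The wrist camera is an equidistant fisheye: a pixel r from the principal point sees the ray r / f radians off the axis. A picture is of the moment at which its call begins: read the wrist's pose just before it. camera_model takes no time and is no camera call; for the wrist camera it gives the pose at the moment of the call.
- robot.hand_in(): hands the job in, once; it reports no verdict.
The state is a dict: "time": time; "q": joint angles; "joint_velocities": joint speeds; "joint_torque": joint torques, N m; "position": TCP position; "tool_rot": TCP orientation; "ft_force": force on the tool from outside, world axes, zero at the start; "moment": the same for the moment, N m; "grip_width": finger opening in m.
Only numpy, scipy, OpenCV 4.12 (cv2) and the standard library are available. Lean on these libraries where they do the work, as an engineer would, in place of code of your own. Each camera call takes 0.05 s, during which the arm holds its last target. There are 200 camera calls.

## Working session

There is one attempt and no reset: what is moved stays moved. The work goes in short steps, Python scripts to look and compute and a tool call to move; the robot and the scene stay as the last step left them, time stands still between calls to the robot, and variables do not carry over. Pictures are saved under pics/ and viewed, on a budget of 10 in all, crops included, one or two more only if the job needs it, and the job is handed in when it is done.

Besides the shell and the picture viewer there is one more tool, called after ">>>" as name(argument=value, ...) on one line, values as JSON. carry_out: Moves the arm, as the interface text tells. Its arguments: {"type":"object","properties":{"commands":{"type":"array"},"force":{"type":"number"}},"required":["commands"]}

```bash
ls; mkdir -p pics
python3 - <<'E'
from rig import robot
import cv2,numpy as np
np.set_printoptions(precision=4,suppress=True)
print(robot.get_obs())
for n in ["scene","top"]:
    im=robot.camera(n); cv2.imwrite(f"pics/{n}0.png",im[:,:,::-1]); print(n,robot.camera_model(n))
print(robot.camera_model("wrist"))
E
```

```text
pics
{'time': 0.0, 'q': array([-1.3105,  0.5285,  1.4339,  0.    ,  1.1814, -0.1785]), 'joint_velocities': array([ 0.0004, -0.0017, -0.001 , -0.0002,  0.0004, -0.0017]), 'joint_torque': array([  0.001 , -44.0046, -17.659 ,   0.0636,   0.0584,  -0.0002]), 'position': array([ 0.2654, -0.565 ,  0.2216]), 'tool_rot': array([-0.6901, -0.1547,  0.6902, -0.1531]), 'ft_force': array([0.1041, 0.0833, 0.2933]), 'moment': array([-0.0108, -0.0069, -0.0085]), 'grip_width': 0.08689713380312745}
scene {'fx': 483.7777338801041, 'fy': 483.7777338801041, 'cx': 320.5287067255497, 'cy': 248.6935413802248, 'R': array([[ 0.4607,  0.8875,  0.0071],
       [ 0.6473, -0.3305, -0.6869],
       [-0.6073,  0.321 , -0.7267]]), 't': array([-0.3456, -0.263 ,  1.6093])}
top {'fx': 545.4503930791773, 'fy': 545.4503930791773, 'cx': 322.78316795584556, 'cy': 246.99225780392499, 'R': array([[-0.0765, -0.9971, -0.0026],
       [-0.9764,  0.0755, -0.2025],
       [ 0.2021, -0.0129, -0.9793]]), 't': array([0.1195, 0.6139, 1.4106])}
{'fx': 371.64829954431775, 'fy': 371.64829954431775, 'cx': 317.77393612128157, 'cy': 237.7920556718571, 'R': array([[ 0.4256, -0.9049, -0.0024],
       [-0.8678, -0.409 ,  0.2821],
       [-0.2563, -0.118 , -0.9594]]), 't': array([-0.623 , -0.0347,  0.3916])}
```

View pics/top0.png

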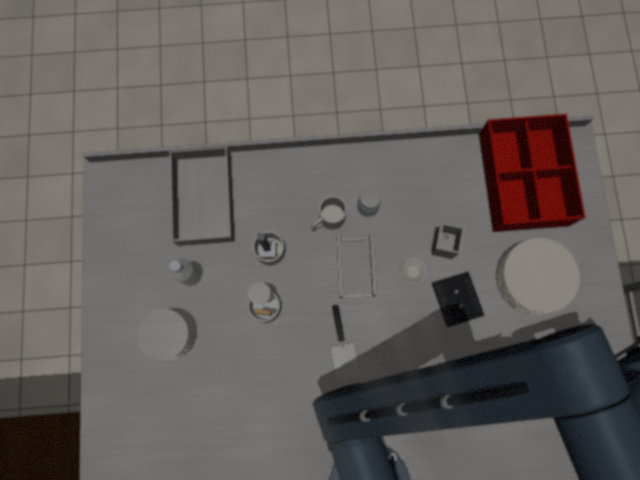

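View pics/scene0.png

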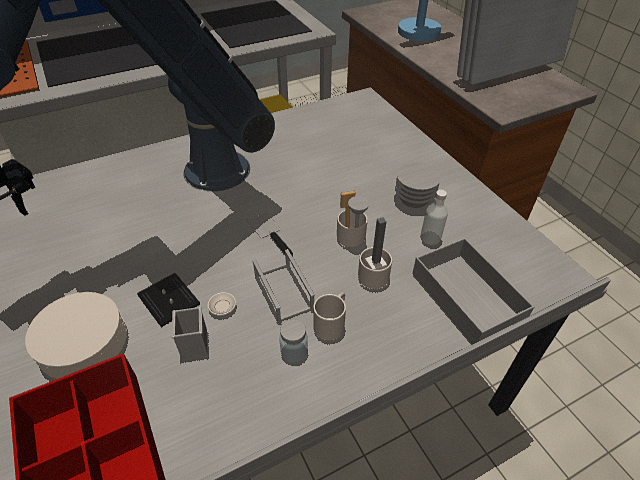

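The top view shows the caddy at about (447,240), base (458,298), dish (413,269), rack (356,266), the brush's crock (268,248), the other crock (264,302), mug (331,212), jar (369,203) and soap (182,268). The scene view shows the same layout, with the brush upright at (379,240).

```bash
cat > h.py <<'E'
from rig import robot
import cv2,numpy as np
from scipy.spatial.transform import Rotation as Ro
np.set_printoptions(precision=4,suppress=True)
def ray(m,px):
    d=np.array([(px[0]-m['cx'])/m['fx'],(px[1]-m['cy'])/m['fy']])
    if m.get('fish'):
        r=np.hypot(*d); v=np.r_[d/r*np.sin(r),np.cos(r)] if r>0 else np.array([0,0,1.])
    else: v=np.r_[d,1]
    return -m['R'].T@m['t'], m['R'].T@v
def on_z(m,px,z):
    c,d=ray(m,px); return c+d*(z-c[2])/d[2]
def proj(m,X):
    p=m['R']@np.asarray(X)+m['t']; d=p[:2]/p[2]
    if m.get('fish'):
        r=np.linalg.norm(p[:2]); d=p[:2]/r*np.arctan2(r,p[2])
    return np.array([d[0]*m['fx']+m['cx'],d[1]*m['fy']+m['cy']])
def model(n):
    m=dict(robot.camera_model(n)); m['fish']=n=='wrist'; return m
def go(X,ydir=None):
    """tool-frame shift (mm) to TCP target X, and twist (deg) taking tool y to world heading ydir (deg, mod 180)"""
    o=robot.get_obs(); R=Ro.from_quat(o['tool_rot']).as_matrix()
    s=R.T@(np.asarray(X)-o['position'])*1000; tw=None
    if ydir is not None:
        a=np.array([np.cos(np.radians(ydir)),np.sin(np.radians(ydir)),0]); b=R.T@a
        tw=np.degrees(np.arctan2(b[2],b[1])); tw=(tw+90)%180-90
    return s,tw
def snap(n,name=None):
    m=model(n); im=robot.camera(n)[:,:,::-1].copy()
    if name: cv2.imwrite(f"pics/{name}.png",im)
    return m,im
E
python3 - <<'E'
from h import *
t=model('top'); s=model('scene')
im=cv2.imread('pics/top0.png')
for n,p,z in [('caddy',(447,240),.05),('caddyrim',(449,237),.09),('base',(458,298),.01),('dish',(413,269),.01),('rack',(356,266),.06),('crock',(269,247),.075),('ocrock',(265,303),.075),('mug',(331,210),.085),('jar',(370,203),.09)]: print(n,on_z(t,p,z))
print('scene rim',on_z(s,(189,314),.09),'base',on_z(s,(168,300),.01),'brush end',on_z(s,(380,219),.206))
print(Ro.from_quat(robot.get_obs()['tool_rot']).as_matrix())
print(go((0.53,-0.2,0.25),0))
E
```

```text
caddy [ 0.6172 -0.2679  0.05  ]
caddyrim [ 0.6169 -0.2643  0.09  ]
base [ 0.461  -0.2879  0.01  ]
dish [ 0.5507 -0.1736  0.01  ]
rack [ 0.563 -0.013  0.06 ]
crock [0.6299 0.2159 0.075 ]
ocrock [0.4808 0.2348 0.075 ]
mug [0.7166 0.0424 0.085 ]
jar [ 0.7266 -0.0638  0.09  ]
scene rim [ 0.5988 -0.2583  0.09  ] base [ 0.4698 -0.2893  0.01  ] brush end [0.6287 0.2205 0.206 ]
[[-0.0005  0.4249 -0.9053]
 [ 0.0019 -0.9053 -0.4249]
 [-1.     -0.0019 -0.0003]]
(array([ -27.7951, -218.1931, -394.6754]), np.float64(-64.85831492907215))
```

>>> carry_out(commands=[[[1,0,-27,-60,0],[1,0,-27,-60,0],[1,0,-27,-60,0],[1,0,-27,-60,0],[1,0,-27,-60,0],[1,0,-27,-60,0],[1,0,-27,-60,0],[1,0,-27,-60,0]]])

```text
time: 0.77
position: [0.4852, -0.3124, 0.2184]
tool_rot: [-0.69, -0.149, 0.693, -0.147]
ft_force: [-0.6, -0.6, 0.0]
grip_width: 0.087
```

Run:
```python
from h import *
print(robot.get_obs()['position'],go((0.52,-0.27,0.22)),robot.get_obs()['time'])
m,im=snap('wrist','w1'); print(m)
for X in [(.617,-.265,.09),(.461,-.288,.01)]: print(proj(m,X))
```

```text
[ 0.4852 -0.3124  0.2184] (array([ -1.7693, -24.4553, -49.1219]), None) 0.7667
{'fx': 371.64829954431775, 'fy': 371.64829954431775, 'cx': 317.77393612128157, 'cy': 237.7920556718571, 'R': array([[ 0.4096, -0.9123, -0.0038],
       [-0.8736, -0.3934,  0.2866],
       [-0.263 , -0.1141, -0.958 ]]), 't': array([-0.4821,  0.2669,  0.4788]), 'fish': True}
[333.5266  52.4147]
[288.0562 218.7009]
```

View pics/w1.png

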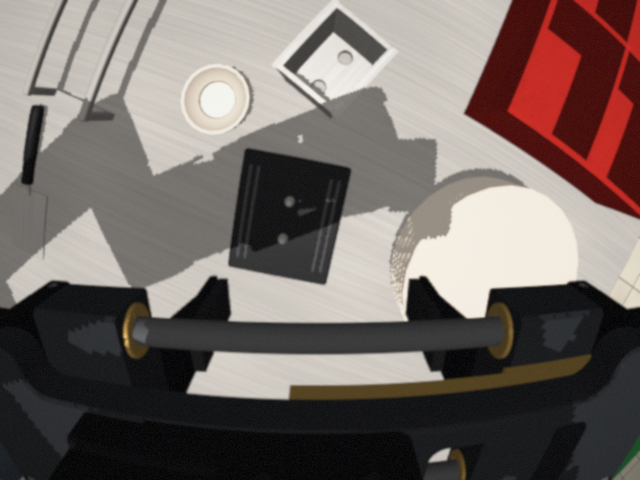

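The wrist view shows the base with corners at (248,150), (350,172), (326,283), (230,266) and pegs at about (290,201) and (283,238). The caddy rim corners are at (337,2), (397,50), (330,116) and (274,66), and the dish is at (216,99).

Run:
```python
from h import *
m=model('wrist'); im=cv2.imread('pics/w1.png'); g=cv2.cvtColor(im,cv2.COLOR_BGR2GRAY)
def quad(P,z,n):
    X=np.array([on_z(m,p,z)[:2] for p in P])*1000
    print(n,'c',X.mean(0)); 
    for i in range(4):
        e=X[(i+1)%4]-X[i]; print('  edge',np.hypot(*e),np.degrees(np.arctan2(e[1],e[0]))%180)
hsv=cv2.cvtColor(im,cv2.COLOR_BGR2HSV)
mask=((g<62)).astype(np.uint8); mask[285:]=0
n,l,st,c=cv2.connectedComponentsWithStats(mask)
k=l[170,320] or l[170,300]; cm=(l==k).astype(np.uint8); ct=max(cv2.findContours(cm,0,2)[0],key=cv2.contourArea)
q=cv2.approxPolyDP(cv2.convexHull(ct),8,True)[:,0]; print(st[k],q.tolist())
if len(q)==4: quad(q,.01,'base auto')
quad([(248,150),(350,172),(326,283),(230,266)],.01,'base man')
quad([(337,2),(397,50),(330,116),(274,66)],.09,'caddy rim')
big=np.hstack([cv2.resize(im[0:125,260:410],None,fx=4,fy=4,interpolation=2)])
cv2.imwrite('pics/c1.png',np.hstack([big[:480],]))
big2=cv2.resize(im[140:290,220:360],None,fx=3,fy=3,interpolation=2)
pegs=[(290,201),(283,238)]
w=g[190:250,270:310]; 
for p in pegs: print('peg',on_z(m,p,.02))
```

```text
[  230   149   121   134 11445] [[246, 149], [350, 170], [324, 282], [230, 264]]
base auto c [ 466.1166 -278.6509]
  edge 106.45729520873599 102.55572932836047
  edge 123.16033336739146 12.531529115931477
  edge 104.00413262242874 103.37814892651673
  edge 124.67646991895414 13.664181055275158
base man c [ 465.0344 -280.2557]
  edge 104.70267836093224 101.82232292933948
  edge 121.90735451636797 13.436378202042789
  edge 106.109566949755 104.2305798794123
  edge 126.33547005394195 12.78409346738715
caddy rim c [ 619.1994 -259.2329]
  edge 60.74479216606866 74.73506944291296
  edge 75.75559541658941 160.82491546319324
  edge 59.04235839087557 71.42889414641873
  edge 72.25259522575669 162.0655011868314
peg [ 0.4862 -0.2747  0.02  ]
peg [ 0.4482 -0.2833  0.02  ]
```

View pics/c1.png

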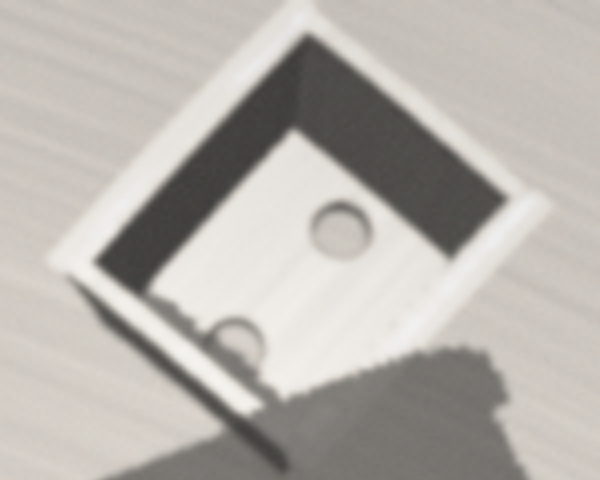

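Run:
```python
from h import *
m=model('wrist')
a,b=on_z(m,(345,57.5),.01),on_z(m,(319,86),.01); e=(a-b)[:2]; print((a+b)/2,np.hypot(*e)*1000,np.degrees(np.arctan2(e[1],e[0]))%180)
t=on_z(m,(336.3,1),.09);l=on_z(m,(272.5,65.5),.09);r=on_z(m,(397.5,51),.09); print('rim c',(l+r)/2, np.linalg.norm(t-l)*1e3,np.linalg.norm(t-r)*1e3,[np.degrees(np.arctan2(*(v)[1::-1]))%180 for v in (t-l,t-r)])
print(go((.619,-.26,.15),72))
R=Ro.from_quat(robot.get_obs()['tool_rot']).as_matrix();print(R, robot.get_obs()['q'])
```

```text
[ 0.6203 -0.2591  0.01  ] 38.97357688856753 163.6394041670703
rim c [ 0.6196 -0.2596  0.09  ] 72.9918045007034 62.540167370425046 [np.float64(161.9258564678042), np.float64(74.09519812952523)]
(array([  68.5065,   12.2973, -136.4771]), np.float64(42.415663764192885))
[[-0.0013  0.4133 -0.9106]
 [ 0.0065 -0.9106 -0.4133]
 [-1.     -0.0065 -0.0015]] [-0.7535  0.4699  1.5559  0.0042  1.1212  0.3893]
```

>>> carry_out(commands=[[[1,0,3,-40,0],[1,0,3,-40,0],[1,10,3,-40,0],[1,10,3,-17,7],[1,10,0,0,7],[1,10,0,0,7],[1,0,0,0,7],[1,0,0,0,7]]])

```text
time: 1.48
position: [0.6201, -0.252, 0.1723]
tool_rot: [-0.701, 0.066, 0.706, 0.073]
ft_force: [0.2, -0.7, 0.6]
grip_width: 0.0874
```

>>> carry_out(commands=[[[1,0,0,0,7],[1,0,0,0,1],[1,0,0,0,0]]])

```text
time: 1.73
position: [0.6186, -0.2513, 0.1693]
tool_rot: [-0.692, 0.115, 0.702, 0.123]
ft_force: [0.2, -0.6, 0.1]
grip_width: 0.0872
```

Run:
```python
from h import *
print(robot.get_obs()['position'],robot.get_obs()['ft_force'],go((.620,-.2593,.055),72.5))
```

```text
[ 0.6186 -0.2513  0.1693] [ 0.1988 -0.6136  0.1096] (array([114.1502,   8.0994,  -5.6808]), np.float64(-1.950263493629791))
```

>>> carry_out(commands=[[[1,5,8,-5,-2],[1,22,0,0,0],[1,22,0,0,0],[1,22,0,0,0],[1,22,0,0,0],[1,20,0,0,0],[1,0,0,0,0]]])

```text
time: 2.32
position: [0.6209, -0.2623, 0.0546]
tool_rot: [-0.698, 0.097, 0.702, 0.103]
ft_force: [-0.6, -0.4, -0.2]
grip_width: 0.0874
```

>>> carry_out(commands=[[[0.55,0,0,0,0],[0.5,0,0,0,0],[0.4,0,0,0,0],[0.4,0,0,0,0],[0.4,0,0,0,0],[0.4,0,0,0,0]]], force=25)

```text
time: 2.82
position: [0.6225, -0.265, 0.0588]
tool_rot: [-0.7, 0.096, 0.701, 0.1]
ft_force: [0.6, -0.7, -3.6]
grip_width: 0.0603
```

Run:
```python
from h import *
o=robot.get_obs();print(o['position'],o['ft_force'],o['grip_width'],go((.4665,-.279,.12),103));print(Ro.from_quat(o['tool_rot']).as_matrix())
m,im=snap('wrist','w2')
```

```text
[ 0.6225 -0.265   0.0588] [ 0.6343 -0.7305 -3.6219] 0.06032023754371213 (array([-61.0596,  56.0124, 146.3326]), np.float64(-28.943283730379022))
[[-0.0011 -0.2747 -0.9615]
 [ 0.0051 -0.9615  0.2747]
 [-1.     -0.0046  0.0025]]
```

View pics/w2.png

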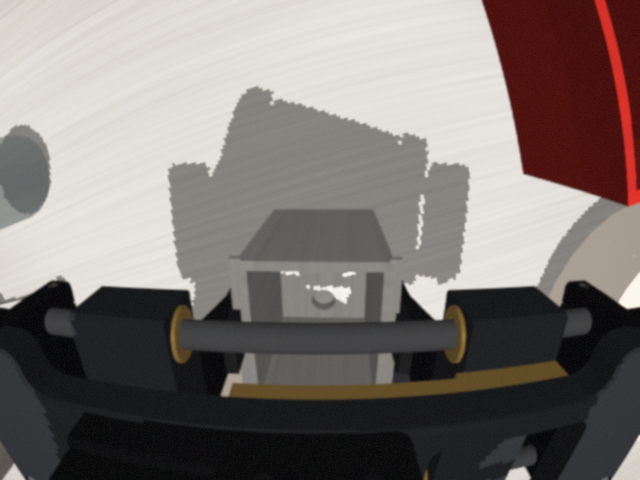

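The caddy is held at a width of 60.3 mm. Its near-camera rim corners show at about (231,259) and (403,259), and one floor hole at (323,298).

Run:
```python
from h import *
o=robot.get_obs();R=Ro.from_quat(o['tool_rot']).as_matrix();m=model('wrist');p=o['position']
for px,z in [((231,259),.094),((403,259),.094),((323,298),.014)]:
    X=on_z(m,px,z); print(X,R.T@(X-p)*1000)
```

```text
[ 0.6617 -0.2423  0.094 ] [-35.1776 -32.6563 -31.4305]
[ 0.6444 -0.3035  0.094 ] [-35.4784  30.884  -31.6229]
[ 0.6   -0.261  0.014] [44.7985  2.6293 22.6025]
```

>>> carry_out(commands=[[[0.4,-20,0,0,0],[0.4,-25,0,0,0],[0.4,-15,5,15,0],[0.4,0,12,30,0],[0.4,0,12,30,0],[0.4,0,12,30,0],[0.4,0,12,25,0],[0.4,0,3,10,0]]])

```text
time: 3.53
position: [0.4693, -0.276, 0.1184]
tool_rot: [-0.7, 0.092, 0.701, 0.099]
ft_force: [-0.5, 1.4, -3.7]
grip_width: 0.0605
```

>>> carry_out(commands=[[[0.4,0,0,0,-7],[0.4,0,0,0,-7],[0.4,0,0,0,-7],[0.4,0,0,0,-5],[0.4,0,0,0,-2],[0.4,0,0,0,0]]])

```text
time: 4.03
position: [0.4618, -0.2719, 0.1178]
tool_rot: [-0.7, -0.09, 0.704, -0.076]
ft_force: [-0.1, 0.0, -4.5]
grip_width: 0.0603
```

Run:
```python
from h import *
o=robot.get_obs();print(o['position'],o['ft_force'],o['grip_width'],go((.4688,-.2785,.085),103));print(Ro.from_quat(o['tool_rot']).as_matrix())
```

```text
[ 0.4618 -0.2719  0.1178] [-0.0654  0.0117 -4.4741] 0.06032964497842866 (array([32.5736,  8.7127, -5.4295]), np.float64(0.4407653769616502))
[[-0.0079  0.2323 -0.9726]
 [ 0.0193 -0.9724 -0.2324]
 [-0.9998 -0.0206  0.0032]]
```

>>> carry_out(commands=[[[0.4,0,9,-5,0.5],[0.4,10,0,0,0],[0.4,12,0,0,0],[0.4,10,0,0,0],[0.4,0,0,0,0]]])

```text
time: 4.45
position: [0.4706, -0.2801, 0.0833]
tool_rot: [-0.702, -0.084, 0.704, -0.071]
ft_force: [-0.4, 0.6, -4.3]
grip_width: 0.0602
```

Run:
```python
from h import *
o=robot.get_obs();print(o['position'],o['ft_force'],o['grip_width'],go((.4688,-.2794,.065),103));print(Ro.from_quat(o['tool_rot']).as_matrix())
```

```text
[ 0.4706 -0.2801  0.0833] [-0.4455  0.603  -4.321 ] 0.06019202817439547 (array([18.3634, -0.7714,  1.5673]), np.float64(-0.35073760091688655))
[[-0.0052  0.2189 -0.9757]
 [ 0.0179 -0.9756 -0.219 ]
 [-0.9998 -0.0186  0.0012]]
```

>>> carry_out(commands=[[[0.4,4,-0.8,1.6,-0.4],[0.4,4,0,0,0],[0.4,4,0,0,0]]])

```text
time: 4.7
position: [0.4722, -0.2831, 0.0757]
tool_rot: [0.703, 0.085, -0.702, 0.077]
ft_force: [-4.3, 5.8, 31.3]
grip_width: 0.0596
```

>>> carry_out(commands=[[[0.4,4,0,0,0],[0.4,3,0,0,0]]])

```text
time: 4.87
position: [0.4726, -0.283, 0.0757]
tool_rot: [0.704, 0.085, -0.701, 0.078]
ft_force: [-4.0, 2.5, 14.3]
grip_width: 0.0599
```

Run:
```python
from h import *
o=robot.get_obs();print(o['position'],o['ft_force'],o['moment'],o['grip_width'],go((.4688,-.2794,.065),103));print(Ro.from_quat(o['tool_rot']).as_matrix())
```

```text
[ 0.4726 -0.283   0.0757] [-4.0218  2.4561 14.3008] [ 0.5952  0.8547 -0.0054] 0.05987953276927913 (array([10.6877, -4.2355,  2.8929]), np.float64(0.20396911601798706))
[[ 0.0026  0.2284 -0.9736]
 [ 0.0096 -0.9735 -0.2284]
 [-1.     -0.0088 -0.0047]]
```

>>> carry_out(commands=[[[0.4,-5,0,0,0],[0.4,-2,-4,3,0],[0.4,0,0,0,0]]])

```text
time: 5.12
position: [0.4686, -0.2798, 0.085]
tool_rot: [0.704, 0.084, -0.701, 0.079]
ft_force: [-0.9, 0.9, -3.9]
grip_width: 0.0597
```

Run:
```python
from h import *
o=robot.get_obs();print(o['position'],o['ft_force'],o['moment'],o['grip_width'],go((.4688,-.2794,.065),103));R=Ro.from_quat(o['tool_rot']).as_matrix();print(R)
m,im=snap('wrist'); s,ims=snap('scene')
a=cv2.resize(im[200:350,220:420],(800,600),interpolation=2)
b=cv2.resize(ims[260:380,120:280],(640,480),interpolation=2)
cv2.imwrite('pics/w3.png',np.vstack([a[:300]if 0 else cv2.resize(a,(400,300)),np.zeros((0,400,3),np.uint8)])if 0 else np.hstack([cv2.resize(a,(400,300)),cv2.resize(b,(400,300))]))
p=o['position']
for z in(.015,.022):
  for sgn in(-20,20):
    c=np.array([.4672,-.2793,z]);d=np.array([np.cos(np.radians(13)),np.sin(np.radians(13)),0])*sgn/1000
    print('peg px',proj(m,c+d))
```

```text
[ 0.4686 -0.2798  0.085 ] [-0.859   0.9349 -3.9375] [0.0636 0.0854 0.0288] 0.05966044724880802 (array([19.957 , -0.1599, -0.1727]), np.float64(0.2217243455670257))
[[ 0.0044  0.2288 -0.9735]
 [ 0.0079 -0.9735 -0.2287]
 [-1.     -0.0067 -0.0061]]
peg px [318.4911 281.3126]
peg px [318.8253 223.9218]
peg px [318.4321 285.4068]
peg px [318.7736 226.6092]
```

View pics/w3.png

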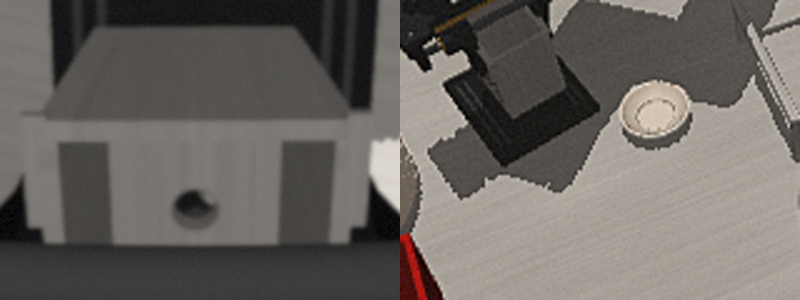

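The right-hand view shows the caddy hovering over the base. In the wrist frame the floor hole is at about (317.5,303.5) and the rim corners at about (232,257) and (405,257).

Run:
```python
from h import *
o=robot.get_obs();R=Ro.from_quat(o['tool_rot']).as_matrix();m=model('wrist');p=o['position']
for z in(.037,.041):
    X=on_z(m,(317.5,303.5),z);print(X,R.T@(X-p)*1000)
for px in((232.5,257.5),(405,256.5)):
    for z in (.117,.121):
        X=on_z(m,px,z);print(X,R.T@(X-p)*1000)
d=np.array([np.cos(np.radians(13)),np.sin(np.radians(13))])
print('peg -',np.array([.4672,-.2793])-.02*d)
```

```text
[ 0.443  -0.2857  0.037 ] [47.3958 -0.9977 27.2818]
[ 0.4449 -0.2853  0.041 ] [43.4099 -0.9935 25.2907]
[ 0.4923 -0.2416  0.117 ] [-32.0253 -33.0956 -31.284 ]
[ 0.4938 -0.2422  0.121 ] [-36.0203 -32.1045 -32.7004]
[ 0.5077 -0.3049  0.117 ] [-32.3502  32.0919 -31.8694]
[ 0.5088 -0.3036  0.121 ] [-36.3353  31.0842 -33.2678]
peg - [ 0.4477 -0.2838]
```

>>> carry_out(commands=[[[0.4,2,-1,-2,0],[0.4,4,0,0,0],[0.4,0,0,0,0]]])

```text
time: 5.47
position: [0.4713, -0.2791, 0.0768]
tool_rot: [0.704, 0.084, -0.7, 0.079]
ft_force: [-0.4, 0.2, -1.9]
grip_width: 0.0599
```

>>> carry_out(commands=[[[0.4,4,0,0,0],[0.4,3,0,0,0]]])

```text
time: 5.63
position: [0.4716, -0.2788, 0.0742]
tool_rot: [0.704, 0.084, -0.7, 0.079]
ft_force: [-5.2, 3.5, 28.4]
grip_width: 0.06
```

Run:
```python
from h import *
o=robot.get_obs();print(o['position'],o['ft_force'],o['moment'],o['grip_width'],go((.4703,-.2785,.065),103));print(Ro.from_quat(o['tool_rot']).as_matrix()[:,0])
```

```text
[ 0.4716 -0.2788  0.0742] [-5.2368  3.4612 28.382 ] [0.8361 1.0946 0.0211] 0.059992799502331516 (array([ 9.1996, -0.5478,  1.2596]), np.float64(0.22297957893252374))
[ 0.0046  0.008  -1.    ]
```

>>> carry_out(commands=[[[0.4,-5,0,0,0],[0.4,-1,0,0,0],[0.4,0,0,0,0]]])

```text
time: 5.88
position: [0.472, -0.2791, 0.0812]
tool_rot: [0.705, 0.084, -0.7, 0.079]
ft_force: [0.3, -0.0, -4.2]
grip_width: 0.0597
```

Run:
```python
from h import *
o=robot.get_obs();print(o['position'],o['ft_force'])
m,im=snap('wrist','w4full'); c=im[110:310,185:451]
c=cv2.convertScaleAbs(cv2.resize(c,(798,600),interpolation=2),alpha=1.6,beta=10); cv2.imwrite('pics/w4.png',c)
```

```text
[ 0.472  -0.2791  0.0812] [ 0.2936 -0.0215 -4.174 ]
```

View pics/w4.png

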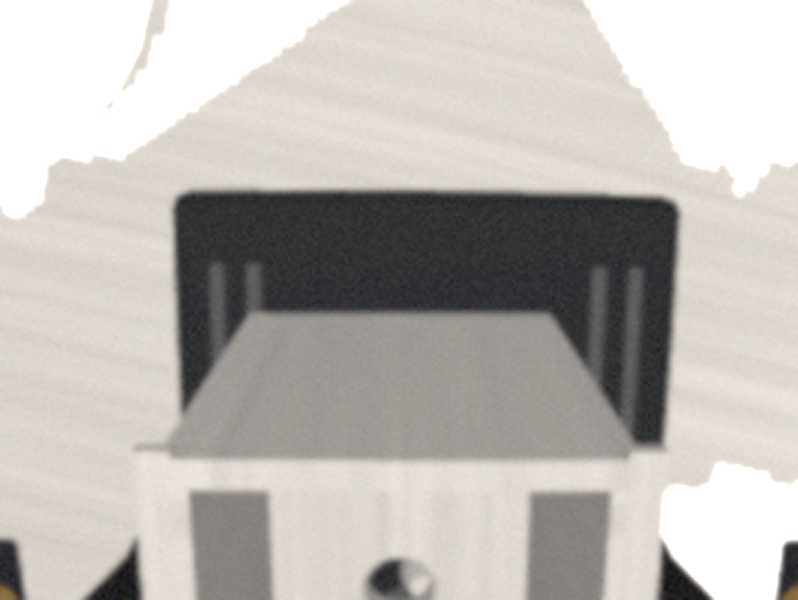

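The view shows the plate's far edge from crop (177,192) to (678,200) and the caddy's bottom edge from (252,312) to (555,312). The peg shows at the right side of the hole, so the caddy must move towards tool +y.

Run:
```python
from h import *
o=robot.get_obs();R=Ro.from_quat(o['tool_rot']).as_matrix();m=model('wrist');p=o['position']
f=lambda c,z:(R.T@(on_z(m,(185+c[0]/3,110+c[1]/3),z)-p)*1000).round(1)
for n,c,z in [('pl corner L',(177,190),.01),('pl corner R',(679,199),.01),('pl side L',(183,415),.01),('pl side R',(662,440),.01),('cad bot L',(252,312),.0275),('cad bot R',(555,312),.0275),('rim L',(135,448),.1175),('rim R',(665,448),.1175),('hole',(400,580),.0375),('peg?',(422,578),.0215)]: print(n,f(c,z))
print(R)
```

```text
pl corner L [ 71.7 -48.  -51.4]
pl corner R [ 71.1  59.2 -50. ]
pl side L [ 71.3 -48.9  -1.2]
pl side R [70.7 58.6  4.4]
cad bot L [ 53.9 -30.1 -28.6]
cad bot R [ 53.6  30.4 -28.8]
rim L [-36.1 -33.1 -32. ]
rim R [-36.4  31.8 -32.2]
hole [43.4 -0.5 25.2]
peg? [59.3  4.4 32.6]
[[ 0.0057  0.229  -0.9734]
 [ 0.007  -0.9734 -0.229 ]
 [-1.     -0.0055 -0.0071]]
```

>>> carry_out(commands=[[[0.4,0,3,4,0.8],[0.4,0,2,3,0],[0.4,0,0,0,0],[0.4,0,0,0,0]]])

```text
time: 6.27
position: [0.4649, -0.2857, 0.0785]
tool_rot: [0.704, 0.079, -0.702, 0.073]
ft_force: [-0.3, -0.5, -3.9]
grip_width: 0.0597
```

Run:
```python
from h import *
o=robot.get_obs();R=Ro.from_quat(o['tool_rot']).as_matrix()
print(o['position'],o['ft_force'],R.T@(o['position']-np.array([.472,-.2791,.0812]))*1000);print(R)
m,im=snap('wrist','w5full'); c=im[110:310,185:451]
c=cv2.convertScaleAbs(cv2.resize(c,(798,600),interpolation=2),alpha=1.6,beta=10); cv2.imwrite('pics/w5.png',c)
```

```text
[ 0.4649 -0.2857  0.0785] [-0.3388 -0.462  -3.9406] [2.5757 4.9335 8.3437]
[[ 0.0028  0.2138 -0.9769]
 [ 0.0095 -0.9768 -0.2138]
 [-1.     -0.0087 -0.0048]]
```

View pics/w5.png

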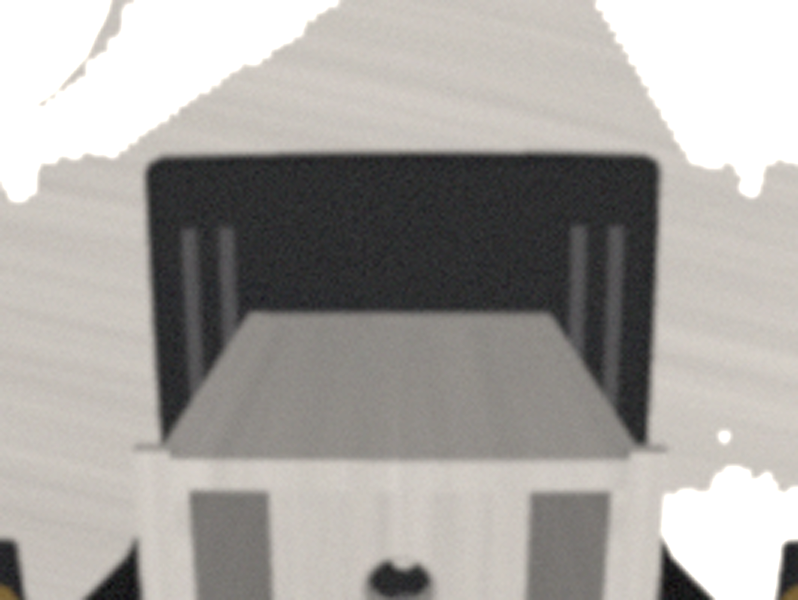

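Laterally the caddy and plate now coincide (both centred at crop column 403), and the peg shows at the top centre of the hole. The fore-aft offset still needs checking.

Run:
```python
from h import *
o=robot.get_obs();R=Ro.from_quat(o['tool_rot']).as_matrix();m=model('wrist');p=o['position']
f=lambda c,z:(R.T@(on_z(m,(185+c[0]/3,110+c[1]/3),z)-p)*1000).round(1)
for n,c,z in [('pl L',(149,157),.01),('pl R',(659,157),.01),('cb L',(250,312),.0248),('cb R',(555,312),.0248),('hole',(400,580),.0348),('peg',(405,563),.0215)]: print(n,f(c,z))
```

```text
pl L [ 69.3 -53.4 -58.8]
pl R [ 68.3  53.8 -59.1]
cb L [ 54.1 -30.5 -28.5]
cb R [ 53.6  30.4 -28.7]
hole [43.6 -0.5 25.3]
peg [56.9  0.6 27.8]
```

>>> carry_out(commands=[[[0.4,0,0,-1.5,0],[0.4,3,0,0,0],[0.4,3,0,0,0],[0.4,2,0,0,0]]])

```text
time: 6.65
position: [0.4667, -0.2854, 0.0698]
tool_rot: [0.704, 0.079, -0.702, 0.073]
ft_force: [-0.1, 0.1, -4.0]
grip_width: 0.0596
```

Run:
```python
from h import *
o=robot.get_obs();R=Ro.from_quat(o['tool_rot']).as_matrix()
print(o['position'],o['ft_force'],o['moment'],R.T@(o['position']-np.array([.4649,-.2857,.0785]))*1000)
```

```text
[ 0.4667 -0.2854  0.0698] [-0.1216  0.0828 -3.9855] [ 0.012   0.0017 -0.0642] [ 8.7051  0.1919 -1.7226]
```

>>> carry_out(commands=[[[0.4,3,0,0,0],[0.4,3,0,0,0],[0.4,1,0,0,0]]])

```text
time: 6.9
position: [0.4662, -0.2852, 0.0631]
tool_rot: [0.704, 0.08, -0.702, 0.073]
ft_force: [-4.6, 1.3, 15.0]
grip_width: 0.0599
```

Run:
```python
from h import *
o=robot.get_obs();print(o['position'],o['ft_force'],o['moment'])
```

```text
[ 0.4662 -0.2852  0.0631] [-4.6358  1.3499 14.9738] [0.0784 0.5635 0.0072]
```

>>> carry_out(commands=[[[0.75,-1,0,0,0],[0.85,0,0,0,0],[1,0,0,0,0],[1,0,0,0,0],[1,-15,0,0,0],[1,-30,0,0,0],[1,-40,0,0,0],[1,-40,0,0,0]]])

```text
time: 7.57
position: [0.463, -0.2837, 0.1859]
tool_rot: [-0.7, -0.084, 0.706, -0.069]
ft_force: [1.2, -0.9, 0.4]
grip_width: 0.0867
```

>>> carry_out(commands=[[[1,-40,0,0,0],[1,-40,0,0,0],[1,-20,0,0,0],[1,0,0,0,0],[1,0,0,0,0]]])

```text
time: 7.98
position: [0.4674, -0.2885, 0.3008]
tool_rot: [0.705, 0.078, -0.701, 0.074]
ft_force: [0.3, 0.6, -0.2]
grip_width: 0.087
```

Run:
```python
from h import *
o=robot.get_obs();R=Ro.from_quat(o['tool_rot']).as_matrix();print(o['time'],o['position'],o['q'],o['joint_velocities'],R)
m,im=snap('wrist','w6'); t,ti=snap('top'); s,si=snap('scene'); cv2.imwrite('pics/t6.png',ti);cv2.imwrite('pics/s6.png',si)
a=cv2.resize(im[100:300,170:470],(450,300)); b=cv2.resize(ti[150:350,220:520],(450,300),interpolation=2); c=cv2.resize(si[190:390,120:420],(450,300),interpolation=2)
d=cv2.resize(ti[220:330,230:395],(450,300),interpolation=2)
x=np.vstack([np.hstack([a,b]),np.hstack([c,d])]); cv2.imwrite('pics/m6.png',cv2.resize(x,(800,533)))
```

```text
7.9833 [ 0.4674 -0.2885  0.3008] [-0.7613  0.339   1.5251  0.0088  1.2781  0.5905] [ 0.0018 -0.0354 -0.0313  0.0016  0.0094  0.001 ] [[ 0.0054  0.2148 -0.9766]
 [ 0.0065 -0.9766 -0.2148]
 [-1.     -0.0052 -0.0067]]
```

View pics/m6.png

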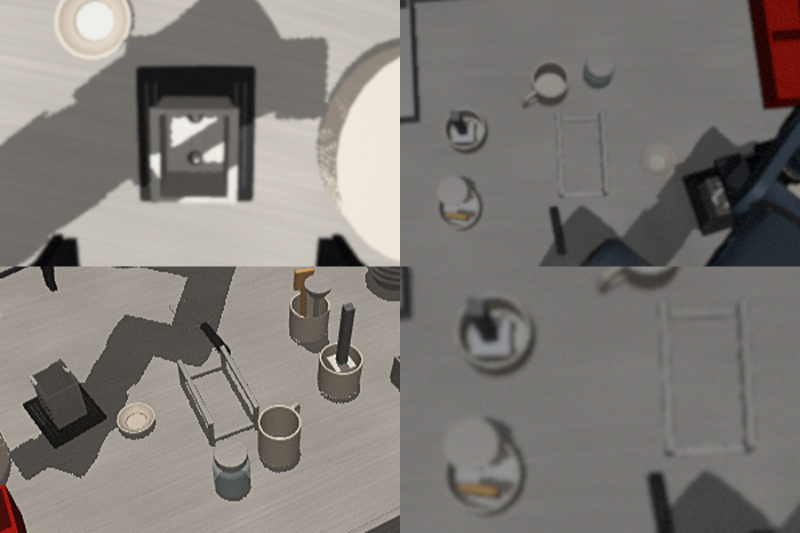

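The caddy sits on the base with a peg showing in its hole. In the top view the brush's crock is centred at about (269,247) with the handle end near (264,237), and the rack at about (356,266). In the scene view the handle top is near (379.5,218).

>>> carry_out(commands=[[[1,-2,-32,-17,0],[1,-2,-32,-17,0],[1,-2,-32,-17,0],[1,-2,-32,-17,0],[1,-2,-32,-17,0],[1,-2,-32,-17,0],[1,-2,-32,-17,0],[1,-2,-32,-17,0]]])

```text
time: 8.8
position: [0.5397, -0.0033, 0.2984]
tool_rot: [-0.693, -0.08, 0.714, -0.061]
ft_force: [0.5, 0.4, 0.5]
grip_width: 0.0869
```

>>> carry_out(commands=[[[1,-2,-32,-17,0],[1,-2,-32,-17,0],[1,-2,-32,-17,0],[1,-2,-32,-17,0],[1,0,-15,-8,0],[1,0,0,0,0],[1,0,0,0,0],[1,0,0,0,0]]])

```text
time: 9.47
position: [0.5792, 0.1677, 0.2881]
tool_rot: [-0.679, -0.085, 0.727, -0.063]
ft_force: [0.6, -0.4, 0.3]
grip_width: 0.0874
```

Run:
```python
from h import *
o=robot.get_obs();R=Ro.from_quat(o['tool_rot']).as_matrix();print(o['time'],o['position'],o['q'],abs(o['joint_velocities']).max(),R)
t,s=model('top'),model('scene')
tp=lambda c:(230+(c[0]-400)/2.424,220+(c[1]-266.5)/2.424)
print('end',on_z(t,tp((482,308)),.206),on_z(s,(379.5,217.8),.206))
print('crock',on_z(t,tp((495,332)),.075))
r=[on_z(t,tp(c),.06)[:2] for c in((662,308),(742,303),(752,450),(668,452))];print('rack',r,np.mean(r,0))
m,im=snap('wrist','w7')
e=np.array([.628,.22,.206]);print('pred end',proj(m,e),'crock',proj(m,[.63,.216,.075]),'rack',proj(m,[.563,-.013,.06]))
```

```text
9.4667 [0.5792 0.1677 0.2881] [0.0811 0.4601 1.3633 0.0307 1.387  1.4361] 0.025064853965330296 [[-0.0708  0.2063 -0.9759]
 [ 0.0245 -0.9777 -0.2084]
 [-0.9972 -0.0387  0.0642]]
end [0.6274 0.2156 0.206 ] [0.6246 0.2217 0.206 ]
crock [0.6298 0.2154 0.075 ]
rack [array([0.646 , 0.0284]), array([ 0.6448, -0.0615]), array([ 0.4794, -0.0568]), array([0.4842, 0.0352])] [ 0.5636 -0.0137]
pred end [260.9371 152.8474] crock [289.9953 135.5687] rack [476.0634 239.9638]
```

View pics/w7.png

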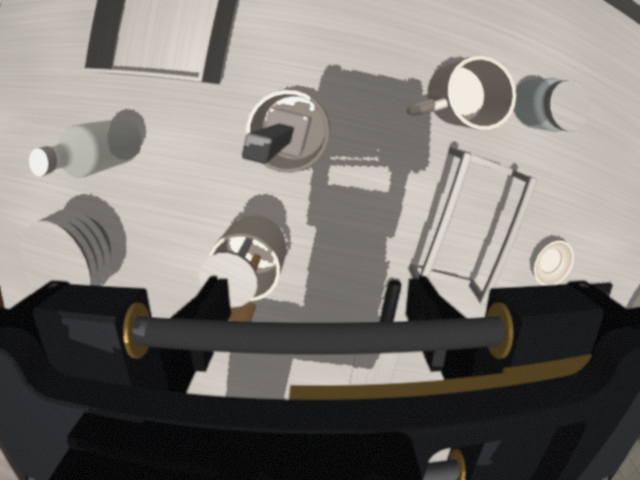

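The handle points at the camera with its end near (262,143) and the head's back near (290,128), inside the crock's rim centred at about (288,130). I need a zoom to read the flats.

Run:
```python
import cv2
im=cv2.imread('pics/w7.png'); cv2.imwrite('pics/w7c.png',cv2.convertScaleAbs(cv2.resize(im[80:180,235:335],(600,600),interpolation=2),alpha=1.3,beta=30))
```

```text
(no output)
```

View pics/w7c.png

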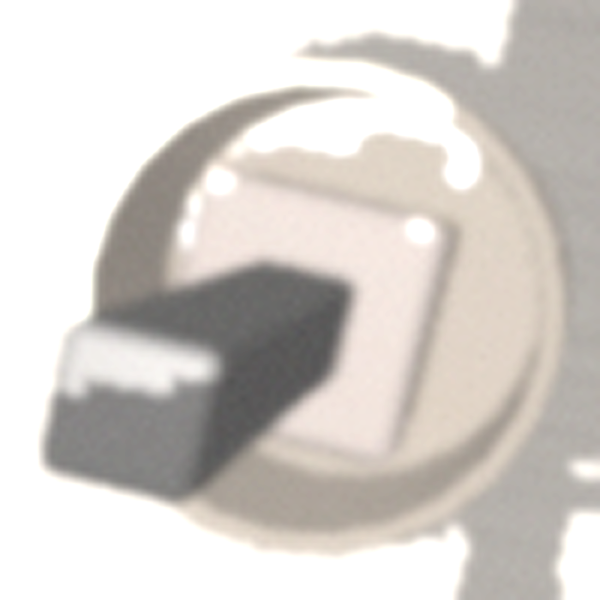

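Run:
```python
from h import *
m=model('wrist'); f=lambda c,z:on_z(m,(235+c[0]/6,80+c[1]/6),z)
ang=lambda v:np.degrees(np.arctan2(v[1],v[0]))%180
E=[f(c,.206) for c in((75,325),(220,355),(185,498),(45,465))]
print('end c',np.mean(E,0),[(round(np.linalg.norm(E[i]-E[i-1])*1e3,1),round(ang(E[i]-E[i-1]),1)) for i in range(4)])
H=[f(c,.061) for c in((200,170),(458,225),(395,462))]
print('head c',(H[0]+H[2])/2,[(np.linalg.norm(H[i+1]-H[i])*1e3,ang(H[i+1]-H[i])) for i in range(2)])
r=[on_z(m,p,.06) for p in((460,150),(531,178))];print('rack far',r)
for p,z in(((447,160),.06),((523,182),.06),((425,272),.06),((482,290),.06)):print(on_z(m,p,z))
print(go((.628,.219,.24),None))
```

```text
end c [0.6301 0.2226 0.206 ] [(np.float64(15.9), np.float64(177.5)), (np.float64(16.3), np.float64(88.9)), (np.float64(16.2), np.float64(176.7)), (np.float64(16.1), np.float64(87.7))]
head c [0.6302 0.2228 0.061 ] [(np.float64(45.25845048761294), np.float64(88.8361513572439)), (np.float64(42.61294923978267), np.float64(176.9161872309438))]
rack far [array([0.6558, 0.0382, 0.06  ]), array([ 0.6502, -0.058 ,  0.06  ])]
[0.6414 0.0496 0.06  ]
[ 0.6428 -0.049   0.06  ]
[0.5108 0.0351 0.06  ]
[ 0.5023 -0.0462  0.06  ]
(array([ 45.5115, -38.7402, -61.7631]), None)
```

>>> carry_out(commands=[[[1,0,0,0,-7],[1,0,0,0,-7],[1,0,0,0,-7],[1,0,0,0,-7],[1,0,0,0,-7],[1,0,0,0,-7],[1,0,0,0,-7],[1,0,0,0,-7]]])

```text
time: 10.18
position: [0.5754, 0.1523, 0.2843]
tool_rot: [-0.562, -0.423, 0.601, -0.378]
ft_force: [-0.9, 0.9, -0.4]
grip_width: 0.0869
```

>>> carry_out(commands=[[[1,0,0,0,-7],[1,0,0,0,-7],[1,0,0,0,-4],[1,0,0,0,0]]])

```text
time: 10.52
position: [0.5738, 0.1442, 0.2834]
tool_rot: [-0.493, -0.515, 0.527, -0.463]
ft_force: [0.3, 0.2, 0.0]
grip_width: 0.0871
```

Run:
```python
from h import *
o=robot.get_obs();print(o['time'],o['position'],o['q'],go((.629,.221,.235),-3),Ro.from_quat(o['tool_rot']).as_matrix())
```

```text
10.5167 [0.5738 0.1442 0.2834] [0.0451 0.4554 1.3858 0.0239 1.3851 0.0822] (array([ 44.9692,  55.8968, -78.3251]), np.float64(0.526031647729539)) [[-0.0856  0.9954 -0.0432]
 [ 0.0197 -0.0417 -0.9989]
 [-0.9961 -0.0864 -0.016 ]]
```

>>> carry_out(commands=[[[1,6,14,-20,0],[1,7,14,-20,0],[1,7,14,-20,0],[1,7,14,-18,0.5],[1,0,0,0,0]]])

```text
time: 10.93
position: [0.6326, 0.2131, 0.2521]
tool_rot: [-0.5, -0.506, 0.536, -0.455]
ft_force: [0.3, -0.4, -0.2]
grip_width: 0.0869
```

Run:
```python
from h import *
o=robot.get_obs();R=Ro.from_quat(o['tool_rot']).as_matrix();print(o['time'],o['position'],go((.628,.221,.170),-3),R)
m,im=snap('wrist','w8'); cv2.imwrite('pics/w8c.png',cv2.resize(im[150:400,120:520],(800,500)))
print(proj(m,[.629,.221,.206]))
```

```text
10.9333 [0.6326 0.2131 0.2521] (array([82.359 ,  1.9771, -6.5841]), np.float64(-1.3966339418716984)) [[-0.0864  0.9933 -0.0766]
 [ 0.0185 -0.0752 -0.997 ]
 [-0.9961 -0.0876 -0.0119]]
[318.1881 253.7787]
```

View pics/w8c.png

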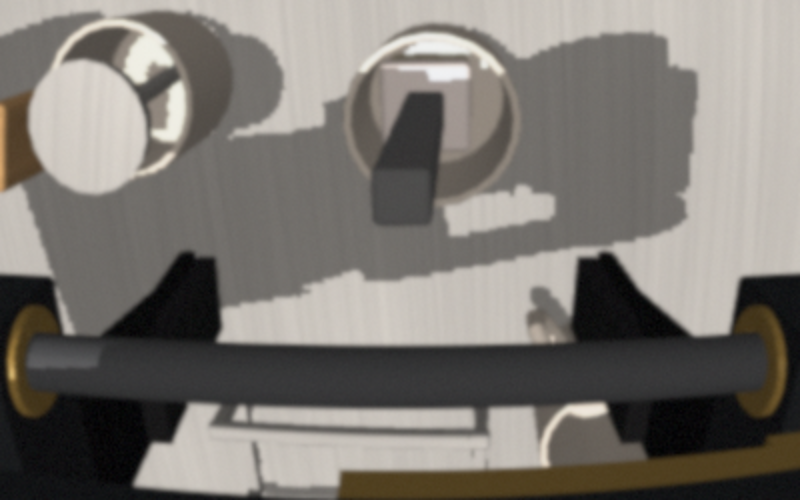

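The handle end is at wrist px (321,248.5), laterally centred between the fingers.

Run:
```python
from h import *
o=robot.get_obs();R=Ro.from_quat(o['tool_rot']).as_matrix();m=model('wrist')
X=on_z(m,(321,248.5),.206);print(X,R.T@(X-o['position'])*1e3)
t=X.copy();t[2]=.188;print(R.T@(t-o['position'])*1e3)
```

```text
[0.6298 0.2224 0.206 ] [ 46.8526   1.4845 -10.2478]
[ 64.7805   3.0827 -10.0663]
```

>>> carry_out(commands=[[[1,10,2,-10,-1.4],[1,20,0,0,0],[1,20,0,0,0],[1,20,0,0,0],[1,10,0,0,0],[1,0,0,0,0]]])

```text
time: 11.48
position: [0.6262, 0.2183, 0.171]
tool_rot: [-0.495, -0.51, 0.532, -0.46]
ft_force: [-0.3, 0.2, 0.1]
grip_width: 0.087
```

Run:
```python
from h import *
o=robot.get_obs();R=Ro.from_quat(o['tool_rot']).as_matrix();print(o['time'],o['position'],o['ft_force'],R)
print(R.T@(np.array([.6298,.2224,.188])-o['position'])*1e3)
```

```text
11.4833 [0.6262 0.2183 0.171 ] [-0.2978  0.2068  0.0504] [[-0.086   0.9947 -0.0572]
 [ 0.0164 -0.0559 -0.9983]
 [-0.9962 -0.0868 -0.0115]]
[-17.148    1.8495  -4.5005]
```

Now adjust, close with a gentle grip, and lift.

>>> carry_out(commands=[[[1,1,2,-4.5,0],[0.4,0,0,0,0],[0.2,0,0,0,0],[0.1,0,0,0,0],[0.1,0,0,0,0],[0.1,0,0,0,0],[0.1,0,0,0,0]]], force=10)

```text
time: 12.07
position: [0.6312, 0.2227, 0.1749]
tool_rot: [-0.498, -0.508, 0.53, -0.461]
ft_force: [-0.6, -0.0, 0.2]
grip_width: 0.055
```

>>> carry_out(commands=[[[0.1,-10,0,0,0],[0.1,-20,0,0,0],[0.1,-25,0,0,0],[0.1,-25,0,0,0],[0.1,-20,0,0,0],[0.1,0,0,0,0]]])

```text
time: 12.57
position: [0.6389, 0.2207, 0.2811]
tool_rot: [-0.497, -0.509, 0.53, -0.461]
ft_force: [0.7, -0.7, 2.0]
grip_width: 0.0154
```

Run:
```python
from h import *
o=robot.get_obs();R=Ro.from_quat(o['tool_rot']).as_matrix();print(o['time'],o['position'],o['ft_force'],R,o['grip_width'])
print(go((.56,.068,.27),-2.5))
```

```text
12.5667 [0.6389 0.2207 0.2811] [ 0.6547 -0.7137  2.0322] [[-0.08    0.9951 -0.0583]
 [ 0.0174 -0.0571 -0.9982]
 [-0.9966 -0.0809 -0.0128]] 0.015396572741210368
(array([ 14.7483, -68.8623, 157.1773]), np.float64(-0.8455552229865759))
```

>>> carry_out(commands=[[[0.6,0,0,0,0],[0.6,0,0,0,0],[0.6,0,0,0,0],[0.6,0,0,0,0],[0.6,0,0,0,0],[0.6,0,0,0,0],[0.6,0,0,0,0]]])

```text
time: 13.15
position: [0.6363, 0.2204, 0.2775]
tool_rot: [-0.495, -0.51, 0.532, -0.46]
ft_force: [0.6, 0.6, 0.3]
grip_width: 0.0497
```

Run:
```python
from h import *
o=robot.get_obs();R=Ro.from_quat(o['tool_rot']).as_matrix();print(o['time'],o['position'],o['ft_force'],R,o['grip_width'])
m,im=snap('wrist','w9'); print(proj(m,[.6298,.2224,.206]))
c=im[150:350,170:470]; cv2.imwrite('pics/w9c.png',cv2.resize(c,(600,400)))
```

```text
13.15 [0.6363 0.2204 0.2775] [0.63   0.6033 0.281 ] [[-0.0867  0.9945 -0.0582]
 [ 0.0163 -0.057  -0.9982]
 [-0.9961 -0.0875 -0.0112]] 0.04974925622707863
[317.8432 250.3264]
```

View pics/w9c.png

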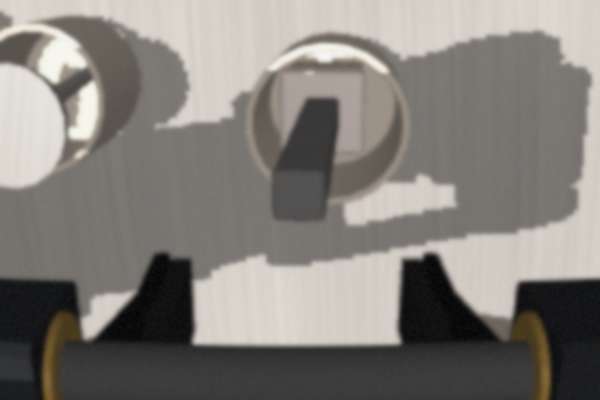

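The brush is unchanged, with its end at (319.5,247.5) against the predicted (318,250). The fingers had simply not finished closing, so I try again.

Run:
```python
from h import *
o=robot.get_obs();R=Ro.from_quat(o['tool_rot']).as_matrix()
print(R.T@(np.array([.6298,.2224,.186])-o['position'])*1e3+[19,0,0])
```

```text
[110.4927   1.5236  -0.6808]
```

>>> carry_out(commands=[[[0.6,20,1.5,-1,0],[0.6,25,0,0,0],[0.6,25,0,0,0],[0.6,25,0,0,0],[0.6,12,0,0,0],[0.6,0,0,0,0]]])

```text
time: 13.7
position: [0.6302, 0.2234, 0.1675]
tool_rot: [-0.497, -0.509, 0.531, -0.461]
ft_force: [-0.3, -0.2, 0.3]
grip_width: 0.052
```

Run:
```python
from h import *
o=robot.get_obs();R=Ro.from_quat(o['tool_rot']).as_matrix();print(o['time'],o['position'],o['ft_force'],o['grip_width'])
print(R.T@(np.array([.6298,.2224,.186])-o['position'])*1e3+[19,0,0])
```

```text
13.7 [0.6302 0.2234 0.1675] [-0.3499 -0.1915  0.3278] 0.052040009488214696
[ 0.5962 -1.902   0.8045]
```

>>> carry_out(commands=[[[0,0,-2,0,0],[0,0,0,0,0],[0,0,0,0,0],[0,0,0,0,0],[0,0,0,0,0],[0,0,0,0,0],[0,0,0,0,0],[0,0,0,0,0]]], force=10)

```text
time: 14.37
position: [0.6321, 0.2238, 0.1726]
tool_rot: [-0.5, -0.507, 0.528, -0.463]
ft_force: [0.9, -0.7, -0.4]
grip_width: 0.0184
```

Run:
```python
from h import *
o=robot.get_obs();R=Ro.from_quat(o['tool_rot']).as_matrix();print(o['time'],o['position'],o['ft_force'],o['grip_width'],R[:,0])
```

```text
14.3667 [0.6321 0.2238 0.1726] [ 0.8925 -0.7276 -0.4033] 0.01841885076539449 [-0.072   0.0179 -0.9972]
```

>>> carry_out(commands=[[[0,-15,0,0,0],[0,-25,0,0,0],[0,-25,0,0,0],[0,-20,0,0,0],[0,-5,0,0,0],[0,0,0,0,0]]])

```text
time: 14.87
position: [0.6377, 0.2212, 0.2626]
tool_rot: [-0.498, -0.508, 0.53, -0.462]
ft_force: [0.2, -0.1, -1.6]
grip_width: 0.0174
```

Run:
```python
from h import *
o=robot.get_obs();R=Ro.from_quat(o['tool_rot']).as_matrix();print(o['time'],o['position'],o['ft_force'],o['grip_width'],R)
print(go((.56,.075,.265),-2.5))
```

```text
14.8667 [0.6377 0.2212 0.2626] [ 0.2015 -0.1387 -1.5744] 0.017437896886863747 [[-0.077   0.9953 -0.0585]
 [ 0.0158 -0.0574 -0.9982]
 [-0.9969 -0.0777 -0.0113]]
(array([  1.2989, -69.1331, 150.4455]), np.float64(-0.8548078356481881))
```

>>> carry_out(commands=[[[0,0,-10,20,0],[0,0,-14,30,0],[0,0,-14,30,0],[0,0,-14,30,0],[0,0,-10,25,0],[0,0,-4,10,-0.8],[0,0,0,0,0]]])

```text
time: 15.45
position: [0.5544, 0.0775, 0.256]
tool_rot: [-0.49, -0.517, 0.528, -0.463]
ft_force: [-0.0, 0.4, -1.5]
grip_width: 0.0182
```

Run:
```python
from h import *
o=robot.get_obs();R=Ro.from_quat(o['tool_rot']).as_matrix();print(o['time'],o['position'],o['ft_force'],o['grip_width'],R)
print(go((.56,.068,.185),-2.5))
```

```text
15.45 [0.5544 0.0775 0.256 ] [-0.0007  0.3503 -1.4994] 0.01822707800093057 [[-0.0917  0.995  -0.0392]
 [ 0.0171 -0.0377 -0.9991]
 [-0.9956 -0.0923 -0.0136]]
(array([69.9783, 12.5055, 10.2613]), np.float64(0.25678626138483196))
```

>>> carry_out(commands=[[[0,15,3,4,0],[0,20,3,4,0],[0,20,3,0,0],[0,15,3,0,0],[0,0,0,0,0]]], force=6)

```text
time: 15.87
position: [0.5588, 0.0721, 0.1795]
tool_rot: [-0.491, -0.517, 0.529, -0.461]
ft_force: [-0.3, 0.2, -1.7]
grip_width: 0.018
```

Run:
```python
from h import *
o=robot.get_obs();R=Ro.from_quat(o['tool_rot']).as_matrix();print(o['time'],o['position'],o['ft_force'],o['grip_width'],R)
print(go((.56,-.017,.177),-2.5))
s,si=snap('scene'); cv2.imwrite('pics/s10.png',cv2.resize(si[150:350,200:440],(720,600),interpolation=2))
```

```text
15.8667 [0.5588 0.0721 0.1795] [-0.2805  0.1612 -1.6809] 0.017976448539307136 [[-0.0937  0.9947 -0.043 ]
 [ 0.0202 -0.0413 -0.9989]
 [-0.9954 -0.0945 -0.0162]]
(array([ 0.5618,  5.0965, 89.031 ]), np.float64(0.03572168986285362))
```

View pics/s10.png

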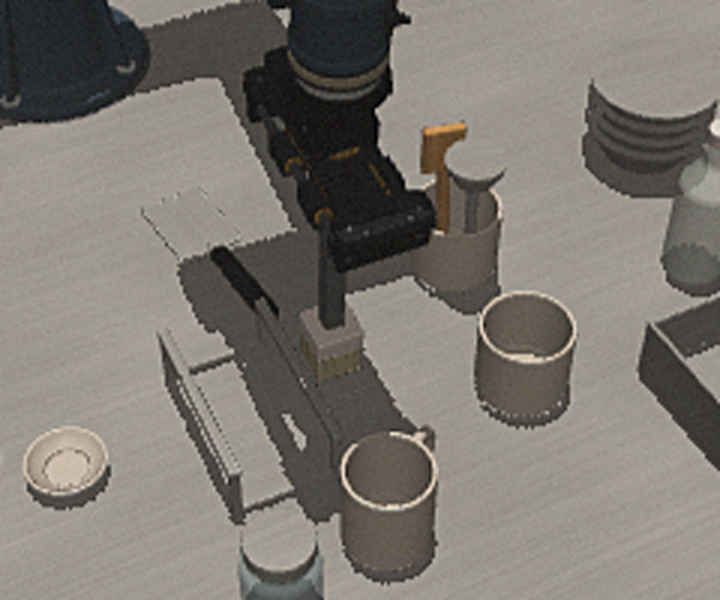

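The scene view shows the brush hanging upright just outside the near rail, with its head next to the rail wall. Next I sweep it over the rail.

>>> carry_out(commands=[[[0,-1,1,15,0],[0,-2,1,18,0],[0,-1,1,18,0],[0,4,1,18,0],[0,5,1,18,0],[0,0,0,0,0]]])

```text
time: 16.42
position: [0.5628, -0.0169, 0.1774]
tool_rot: [-0.491, -0.517, 0.526, -0.464]
ft_force: [-0.0, 0.8, -1.8]
grip_width: 0.0179
```

Run:
```python
from h import *
o=robot.get_obs();R=Ro.from_quat(o['tool_rot']).as_matrix();print(o['time'],o['position'],o['ft_force'],o['moment'],o['grip_width'],R[:,0])
print(go((.56,-.078,.132),-2.5))
```

```text
16.4167 [ 0.5628 -0.0169  0.1774] [-0.0041  0.8104 -1.7538] [-0.079  -0.1733  0.029 ] 0.01789684513309904 [-0.0874  0.0202 -0.996 ]
(array([44.2467,  3.3597, 61.9332]), np.float64(0.41599680345143497))
```

>>> carry_out(commands=[[[0,8,1,17,0],[0,11,1,16,0],[0,13,1,15,0],[0,14,1,13,0],[0,0,0,0,0]]])

```text
time: 16.83
position: [0.5644, -0.0786, 0.1355]
tool_rot: [-0.494, -0.515, 0.523, -0.466]
ft_force: [0.1, 0.9, -1.3]
grip_width: 0.0177
```

Run:
```python
from h import *
o=robot.get_obs();R=Ro.from_quat(o['tool_rot']).as_matrix();print(o['time'],o['position'],o['ft_force'],o['moment'],o['grip_width'],R[:,0])
print(go((.56,-.108,.064),-2.5))
s,si=snap('scene'); cv2.imwrite('pics/s11.png',cv2.resize(si[150:350,200:440],(720,600),interpolation=2))
```

```text
16.8333 [ 0.5644 -0.0786  0.1355] [ 0.1317  0.9436 -1.3394] [-0.0217 -0.0622  0.0032] 0.017732468803560397 [-0.0766  0.0207 -0.9968]
(array([70.9573,  2.2265, 30.7916]), np.float64(0.3905681562355312))
```

View pics/s11.png

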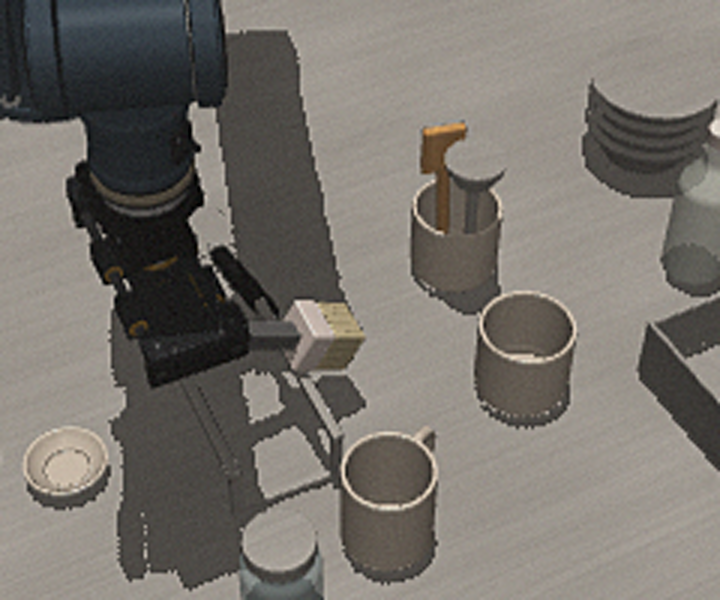

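The brush is leaning well over the near rail, with its head on the rail.

>>> carry_out(commands=[[[0,15,1,9,0],[0,18,1,9,0],[0,18,0,7,0],[0,17,0,4,0],[0,0,0,0,0]]])

```text
time: 17.3
position: [0.5669, -0.1027, 0.0752]
tool_rot: [-0.496, -0.512, 0.519, -0.472]
ft_force: [-0.1, 0.6, -0.6]
grip_width: 0.0183
```

>>> carry_out(commands=[[[0,3,0,-7,0],[0,4,0,-7,0],[0,4,0,-6,0],[0,2,0,0,0]]])

```text
time: 17.63
position: [0.5711, -0.0791, 0.0674]
tool_rot: [-0.498, -0.509, 0.517, -0.475]
ft_force: [0.3, 0.0, 0.7]
grip_width: 0.0176
```

Run:
```python
from h import *
o=robot.get_obs();R=Ro.from_quat(o['tool_rot']).as_matrix();print(o['time'],o['position'],o['ft_force'],o['moment'],o['grip_width'],R[:,0])
print(go((.56,-.088,.050),-2.5))
s,si=snap('scene'); cv2.imwrite('pics/s12.png',cv2.resize(si[200:320,230:390],(800,600),interpolation=2))
```

```text
17.6333 [ 0.5711 -0.0791  0.0674] [0.3052 0.0478 0.73  ] [-0.0316 -0.0444  0.0635] 0.017634097087887903 [-0.0531  0.0156 -0.9985]
(array([17.7822, -9.8627,  9.4693]), np.float64(0.7568185009735942))
```

View pics/s12.png

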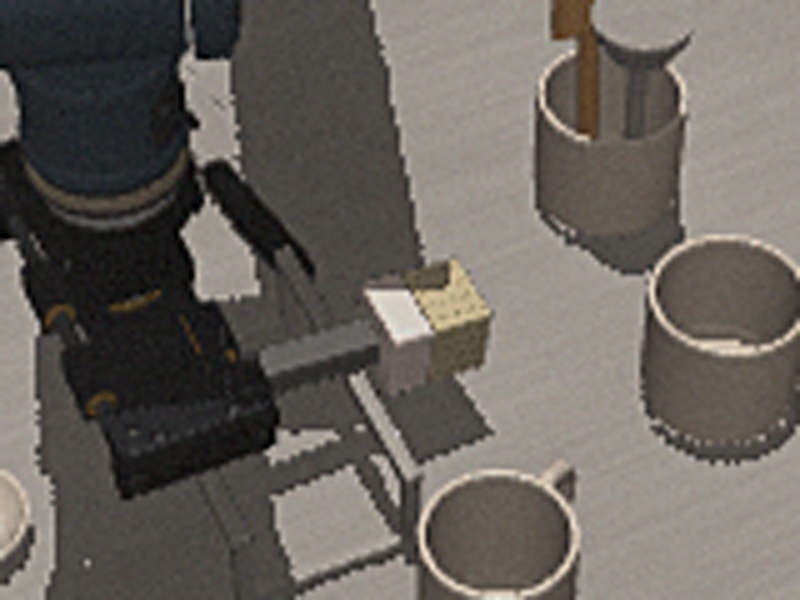

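>>> carry_out(commands=[[[0,6,0,3,0],[0,6,0,2,0],[0,5,0,0,0],[0,2,0,0,0]]])

```text
time: 18.02
position: [0.5711, -0.0838, 0.0498]
tool_rot: [-0.497, -0.509, 0.516, -0.477]
ft_force: [-0.9, 1.6, 5.8]
grip_width: 0.0178
```

Run:
```python
from h import *
o=robot.get_obs();R=Ro.from_quat(o['tool_rot']).as_matrix();print(o['time'],o['position'],o['ft_force'],o['moment'],o['grip_width'],R[:,0])
```

```text
18.0167 [ 0.5711 -0.0838  0.0498] [-0.8618  1.6182  5.7677] [ 0.2239  0.0314 -0.0087] 0.017753454238389473 [-0.05    0.0139 -0.9987]
```

>>> carry_out(commands=[[[0.75,0,0,0,0],[0.75,0,0,0,0],[0.75,0,0,0,0],[0.75,0,0,0,0],[0.75,0,0,0,0],[0.75,0,0,0,0],[0.75,-5,0,0,0],[0.75,-15,0,0,0]]])

```text
time: 18.68
position: [0.5697, -0.085, 0.0661]
tool_rot: [-0.497, -0.51, 0.518, -0.474]
ft_force: [-0.5, 0.2, -0.5]
grip_width: 0.0612
```

>>> carry_out(commands=[[[0.75,-25,0,0,0],[0.75,-25,0,0,0],[0.75,-5,0,-20,0],[0.75,0,0,-30,0],[0.75,0,0,-30,0],[0.75,0,0,-30,0],[0.75,0,0,-25,0],[0.75,0,0,0,0]]])

```text
time: 19.35
position: [0.5815, 0.0509, 0.1323]
tool_rot: [-0.501, -0.505, 0.517, -0.476]
ft_force: [0.0, -0.3, -0.6]
grip_width: 0.0656
```

Run:
```python
from h import *
o=robot.get_obs();R=Ro.from_quat(o['tool_rot']).as_matrix();print(o['time'],o['position'],o['ft_force'],o['grip_width'],R)
print(go((.577,.075,.052),None))
m,im=snap('wrist','w13'); cv2.imwrite('pics/w13c.png',cv2.resize(im[180:440,140:500],(720,520)))
print([proj(m,X) for X in([.577,.102,.091],[.577,.047,.091])])
```

```text
19.35 [0.5815 0.0509 0.1323] [ 0.0491 -0.3231 -0.6281] 0.06558609936413963 [[-0.0447  0.9983 -0.0364]
 [ 0.0142 -0.0358 -0.9993]
 [-0.9989 -0.0452 -0.0125]]
(array([ 80.7697,  -1.7101, -22.8853]), None)
[array([310.543 , 182.1284]), array([314.2477, 275.2486])]
```

View pics/w13c.png

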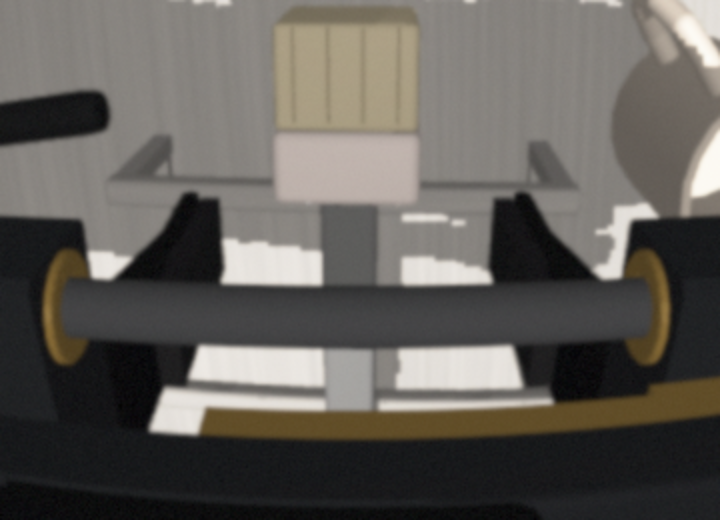

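The brush lies straight across both rails, its head outside the near rail (crop x 274–418, y 22–203) and between the fingers. Next I descend on the head.

>>> carry_out(commands=[[[0.75,0,-2,-21,0],[0.75,20,0,0,0],[0.75,20,0,0,0],[0.75,20,0,0,0],[0.75,16,0,0,0],[0.75,0,0,0,0]]])

```text
time: 19.9
position: [0.581, 0.0673, 0.058]
tool_rot: [-0.502, -0.502, 0.516, -0.48]
ft_force: [-0.8, -0.5, -0.4]
grip_width: 0.0651
```

Run:
```python
from h import *
o=robot.get_obs();R=Ro.from_quat(o['tool_rot']).as_matrix();print(o['time'],o['position'],o['ft_force'],o['grip_width'])
print(go((.577,.073,.050),None))
```

```text
19.9 [0.581  0.0673 0.058 ] [-0.8001 -0.5047 -0.3525] 0.06507138895632847
(array([ 8.1402, -3.9425, -5.4774]), None)
```

>>> carry_out(commands=[[[0.75,10,-3.5,-6,0],[0.4,1,0,0,0],[0.3,1,0,0,0],[0.3,1,0,0,0],[0.3,0.5,0,0,0],[0.3,0.5,0,0,0],[0.3,0.5,0,0,0],[0.3,0.5,0,0,0]]], force=4)

```text
time: 20.57
position: [0.5791, 0.0713, 0.0456]
tool_rot: [-0.504, -0.5, 0.515, -0.481]
ft_force: [-0.7, -1.1, 0.8]
grip_width: 0.0435
```

Run:
```python
from h import *
o=robot.get_obs();R=Ro.from_quat(o['tool_rot']).as_matrix();print(o['time'],o['position'],o['ft_force'],o['moment'],o['grip_width'],R)
```

```text
20.5667 [0.5791 0.0713 0.0456] [-0.7043 -1.1437  0.8011] [ 0.0173  0.0273 -0.081 ] 0.04352337310994627 [[-0.0305  0.9988 -0.0389]
 [ 0.008  -0.0387 -0.9992]
 [-0.9995 -0.0308 -0.0068]]
```

>>> carry_out(commands=[[[0.3,-15,0,0,0],[0.3,-25,0,0,0],[0.3,-25,0,0,0],[0.3,-30,0,0,0],[0.3,-35,0,0,0],[0.3,-35,0,0,0],[0.3,-35,0,0,0],[0.3,-10,0,0,0]]])

```text
time: 21.23
position: [0.5831, 0.0689, 0.2597]
tool_rot: [-0.5, -0.502, 0.518, -0.478]
ft_force: [1.2, 0.8, -0.6]
grip_width: 0.0436
```

Run:
```python
from h import *
o=robot.get_obs();R=Ro.from_quat(o['tool_rot']).as_matrix();print(o['time'],o['position'],o['ft_force'],o['moment'],o['grip_width'],R)
s,si=snap('scene'); cv2.imwrite('pics/s14.png',cv2.resize(si[120:320,200:440],(720,600),interpolation=2))
```

```text
21.2333 [0.5831 0.0689 0.2597] [ 1.2175  0.8382 -0.6434] [-0.0346 -0.2371 -0.0436] 0.0435562002628065 [[-0.0419  0.9984 -0.0378]
 [ 0.0067 -0.0375 -0.9993]
 [-0.9991 -0.0422 -0.0051]]
```

View pics/s14.png

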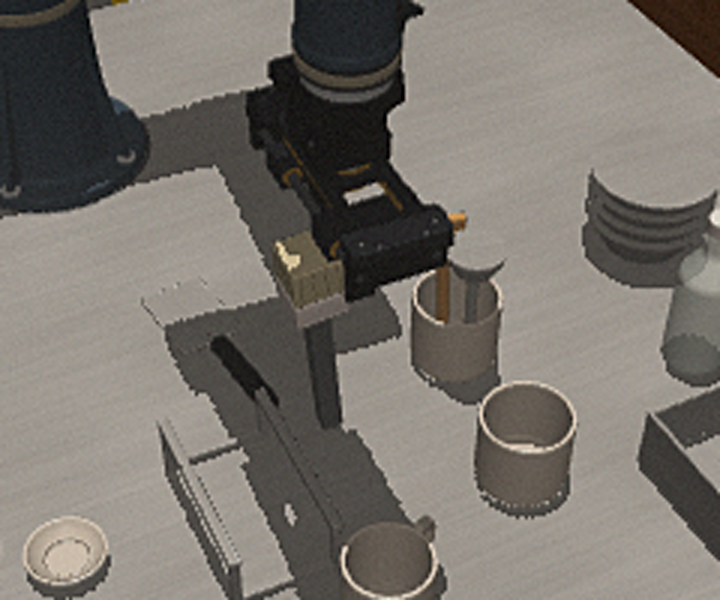

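The brush now hangs handle-down with the bristles up, held by its head.

>>> carry_out(commands=[[[0.3,-20,0,0,0],[0.3,-20,-4,12,0],[0.3,-5,-8,25,0],[0.3,-2,-8,30,0],[0.3,0,-8,30,0],[0.3,0,-8,30,0],[0.3,0,-8,30,0],[0.3,0,-8,30,0]]], force=6)

```text
time: 21.95
position: [0.5226, -0.1153, 0.3039]
tool_rot: [-0.497, -0.508, 0.515, -0.48]
ft_force: [1.4, 0.2, -1.5]
grip_width: 0.0434
```

>>> carry_out(commands=[[[0.3,0,-8,30,0],[0.3,0,-8,30,0],[0.3,0,-8,30,0],[0.3,0,-8,30,0],[0.3,0,-4,20,0],[0.3,0,-2,10,0],[0.3,0,0,0,0],[0.3,0,0,0,0]]])

```text
time: 22.62
position: [0.4712, -0.2735, 0.2935]
tool_rot: [-0.497, -0.512, 0.518, -0.472]
ft_force: [-0.4, 0.3, -1.2]
grip_width: 0.043
```

Run:
```python
from h import *
o=robot.get_obs();R=Ro.from_quat(o['tool_rot']).as_matrix();print(o['time'],o['position'],o['ft_force'],o['moment'],o['grip_width'],R)
print(go((.469,-.286,.30),None))
s,si=snap('scene','s15full'); t,ti=snap('top','t15full'); m,im=snap('wrist','w15full')
a=cv2.resize(si[180:360,100:280],(400,400),interpolation=2); b=cv2.resize(im[120:480,140:500],(400,400))
cv2.imwrite('pics/m15.png',np.hstack([a,b]))
```

```text
22.6167 [ 0.4712 -0.2735  0.2935] [-0.3565  0.2558 -1.1588] [-0.0287 -0.1721  0.0372] 0.04297490148739366 [[-0.06    0.9977 -0.032 ]
 [ 0.0202 -0.0308 -0.9993]
 [-0.998  -0.0607 -0.0183]]
(array([-6.5861, -2.156 , 12.4134]), None)
```

View pics/m15.png

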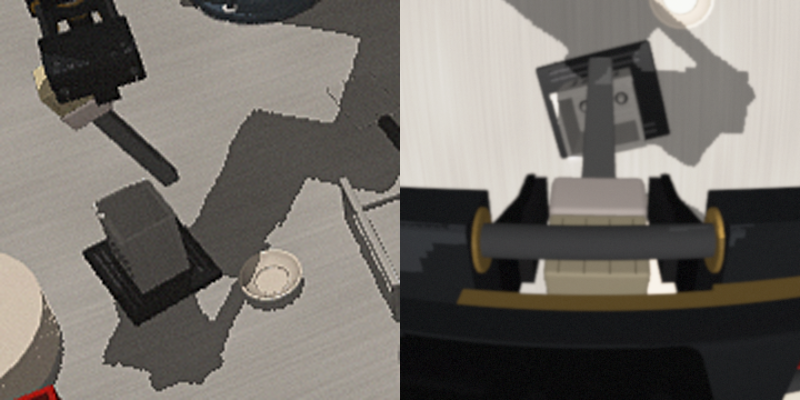

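The handle swung during transport and now leans towards +y, with its end at about crop (598,60) in the wrist view. I loosen the grip and jerk the hand towards +y to let it swing down.

>>> carry_out(commands=[[[0.3,-5,0,0,0],[0.3,0,0,0,0],[0.3,0,0,-35,0],[0.3,0,0,-35,0],[0.3,0,0,0,0],[0.3,0,0,0,0],[0.3,-5,0,0,0],[0.3,0,0,0,0]]], force=3)

```text
time: 23.43
position: [0.4773, -0.1956, 0.3083]
tool_rot: [-0.495, -0.512, 0.515, -0.477]
ft_force: [1.7, -0.5, -1.3]
grip_width: 0.0436
```

Run:
```python
from h import *
o=robot.get_obs();R=Ro.from_quat(o['tool_rot']).as_matrix();print(o['time'],o['position'],o['ft_force'],o['moment'],o['grip_width'],R[:,0])
s,si=snap('scene','s16full'); m,im=snap('wrist','w16full')
a=cv2.resize(si[180:360,100:280],(400,400),interpolation=2); b=cv2.resize(im[120:480,140:500],(400,400))
cv2.imwrite('pics/m16.png',np.hstack([a,b]))
```

```text
23.4333 [ 0.4773 -0.1956  0.3083] [ 1.7012 -0.4879 -1.2934] [ 0.0451 -0.143  -0.0696] 0.04361952569458441 [-0.0547  0.0166 -0.9984]
```

View pics/m16.png

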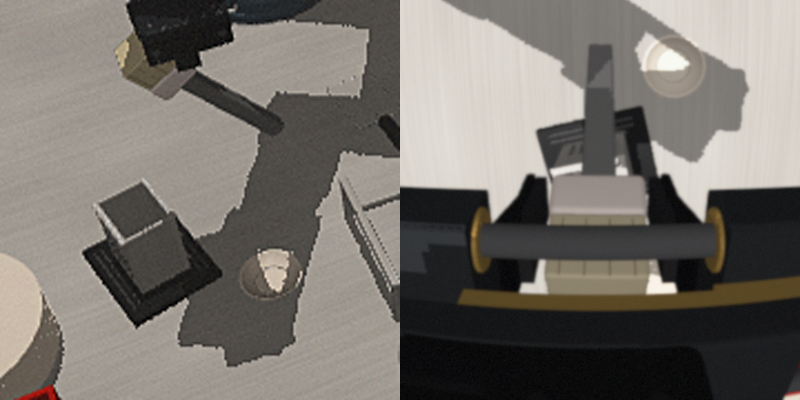

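The lean has grown. I triangulate the handle's end from wrist px (320,160.5) and scene px (222.5,237).

Run:
```python
from h import *
o=robot.get_obs();R=Ro.from_quat(o['tool_rot']).as_matrix();p=o['position'];print(p)
c1,d1=ray(model('wrist'),(320,161)); c2,d2=ray(model('scene'),(222.5,237))
A=np.c_[d1,-d2]; k=np.linalg.lstsq(A,c2-c1,rcond=None)[0]; X1=c1+k[0]*d1;X2=c2+k[1]*d2; X=(X1+X2)/2
g=p-.019*R[:,0]; print('end',X,'gap',X1-X2,'grasp',g,'len',np.linalg.norm(X-g),'lean',np.degrees(np.arctan2(X[1]-g[1],g[2]-X[2])))
print(R)
```

```text
[ 0.4767 -0.1959  0.3074]
end [ 0.4737 -0.1315  0.1665] gap [-0.0044 -0.0155  0.0012] grasp [ 0.4778 -0.1962  0.3264] len 0.17255242333378074 lean 22.015038140965725
[[-0.0561  0.9982 -0.0216]
 [ 0.0174 -0.0207 -0.9996]
 [-0.9983 -0.0565 -0.0162]]
```

Both cameras give a handle length of 172.6 mm and a lean of about 22°. I move back gently with a firmer grip, so that the end is over the caddy.

>>> carry_out(commands=[[[0.3,0,0,0,0],[0.3,0,0,0,0],[0.3,0,-1,10,0],[0.3,0,-1,18,0],[0.3,0,-1,20,0],[0.3,0,-1,20,0],[0.3,0,-1,20,0],[0.3,0,-1,20,0]]], force=15)

```text
time: 24.2
position: [0.4667, -0.311, 0.3051]
tool_rot: [-0.495, -0.513, 0.515, -0.476]
ft_force: [0.5, 0.8, -1.3]
grip_width: 0.0418
```

>>> carry_out(commands=[[[0.3,0,-1,18,0],[0.3,0,-1,12,0],[0.3,0,0,6,0],[0.3,0,0,0,0],[0.3,0,0,0,0]]])

```text
time: 24.62
position: [0.4613, -0.3572, 0.3027]
tool_rot: [-0.496, -0.511, 0.518, -0.474]
ft_force: [-0.4, 1.1, -1.6]
grip_width: 0.042
```

Run:
```python
from h import *
o=robot.get_obs();R=Ro.from_quat(o['tool_rot']).as_matrix();p=o['position'];print(o['time'],p,o['grip_width'],o['ft_force'],R)
s,si=snap('scene','s17full'); m,im=snap('wrist','w17full')
a=cv2.resize(si[180:340,90:250],(400,400),interpolation=2); b=cv2.resize(im[120:440,160:480],(400,400))
cv2.imwrite('pics/m17.png',np.hstack([a,b]))
```

```text
24.6167 [ 0.4613 -0.3572  0.3027] 0.042043951035197806 [-0.3599  1.0879 -1.6236] [[-0.0593  0.9978 -0.0292]
 [ 0.017  -0.0282 -0.9995]
 [-0.9981 -0.0598 -0.0153]]
```

View pics/m17.png

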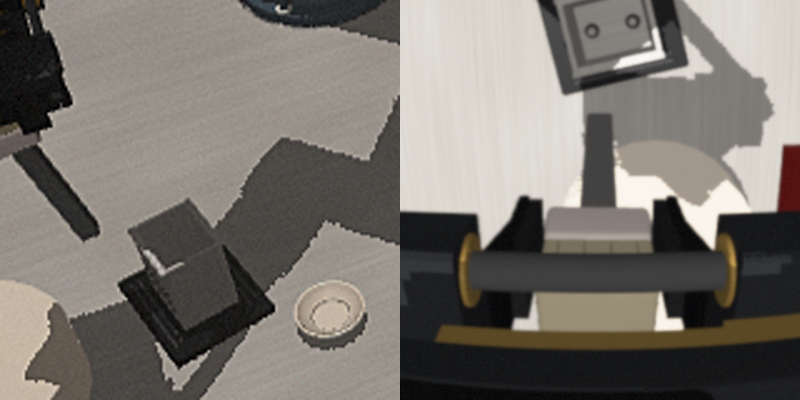

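Both pegs are visible in the caddy's holes. The handle's end is at wrist px (320,212) and scene px (127,273), and the lean looks smaller.

```bash
cat >> h.py <<'E'
def tri(pw,ps,mw=None):
    o=robot.get_obs();R=Ro.from_quat(o['tool_rot']).as_matrix();p=o['position']
    c1,d1=ray(mw or model('wrist'),pw); c2,d2=ray(model('scene'),ps)
    k=np.linalg.lstsq(np.c_[d1,-d2],c2-c1,rcond=None)[0]; X1=c1+k[0]*d1;X2=c2+k[1]*d2; X=(X1+X2)/2
    g=p-.019*R[:,0]; print('end',X,'gap',X1-X2,'end-grasp',X-g,'len',np.linalg.norm(X-g),'lean',np.degrees(np.arctan2(X[1]-g[1],g[2]-X[2])))
    return X,g,R
E
python3 - <<'E'
from h import *
X,g,R=tri((320,212),(127,273))
m=model('wrist')
# caddy rim from wrist: inner/outer corners (crop)
f=lambda c,z:on_z(m,(160+(c[0]-400)*.8,120+c[1]*.8),z)
print('pegs',f((592,31),.0215),f((632,21),.0215),'plate corners',f((565,93),.01),f((687,66),.01))
E
```

```text
end [ 0.4528 -0.3514  0.1309] gap [ 0.0007  0.0047 -0.001 ] end-grasp [-0.0098  0.0054 -0.191 ] len 0.1912957075367235 lean 1.6121617311488163
pegs [ 0.4413 -0.2893  0.0215] [ 0.4794 -0.2805  0.0215] plate corners [ 0.4117 -0.3506  0.01  ] [ 0.5331 -0.325   0.01  ]
```

>>> carry_out(commands=[[[0.3,0,0,0,0],[0.3,0,0,0,0],[0.3,0,1,-8,0],[0.3,0,1,-13,0],[0.3,0,2,-15,0],[0.3,0,1,-13,0],[0.3,0,1,-8,0],[0.3,0,0,0,0]]], force=30)

```text
time: 25.38
position: [0.47, -0.2876, 0.3042]
tool_rot: [-0.495, -0.514, 0.515, -0.475]
ft_force: [1.1, -0.6, -1.3]
grip_width: 0.041
```

Run:
```python
from h import *
o=robot.get_obs();R=Ro.from_quat(o['tool_rot']).as_matrix();p=o['position'];print(o['time'],p,o['grip_width'],o['ft_force'],o['moment'],R[:,0],abs(o['joint_velocities']).max())
s,si=snap('scene','s18full'); m,im=snap('wrist','w18full')
a=cv2.resize(si[180:340,90:250],(400,400),interpolation=2); b=cv2.resize(im[120:440,160:480],(400,400))
cv2.imwrite('pics/m18.png',np.hstack([a,b]))
```

```text
25.3833 [ 0.47   -0.2876  0.3042] 0.04104602489798145 [ 1.0634 -0.5806 -1.286 ] [-0.0263 -0.1279 -0.0015] [-0.0593  0.0198 -0.998 ] 0.01923927008216177
```

View pics/m18.png

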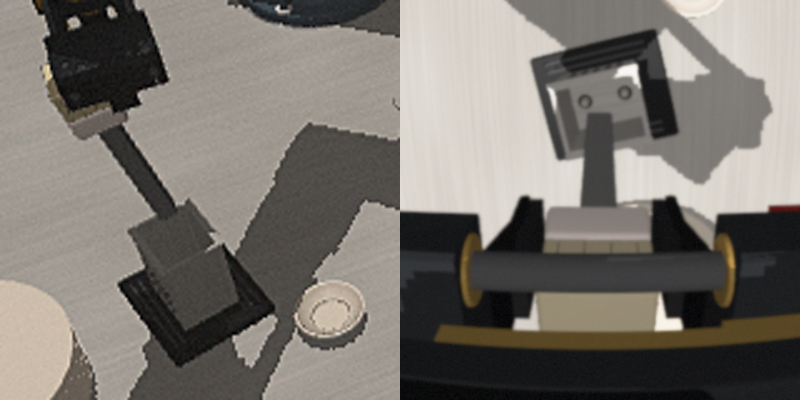

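The brush hangs nearly upright above the caddy, its end at wrist px (320,211).

Run:
```python
from h import *
m=model('wrist')
tri((320,211),(90+172*.4,180+212*.4))
for z in(.13,.147):print(on_z(m,(320,211),z))
f=lambda c,z:on_z(m,(160+(c[0]-400)*.8,120+c[1]*.8),z)
print('pegs',f((585,102),.0215),f((625,92),.0215))
print(go((.47,-.2876,.18)))
```

```text
end [ 0.4618 -0.2813  0.1322] gap [ 0.0002  0.0006 -0.0001] end-grasp [-0.0094  0.0087 -0.191 ] len 0.19144078767300396 lean 2.60561628439047
[ 0.4617 -0.2814  0.13  ]
[ 0.4627 -0.278   0.147 ]
pegs [ 0.4412 -0.2912  0.0215] [ 0.4803 -0.2817  0.0215]
(array([124.0925,   7.2119,   0.0341]), None)
```

The end is at (0.462,-0.281,0.132), with the two rays agreeing to under 1 mm and a lean of 2.6°. The caddy's centre is at (0.461,-0.2865), so I lower the brush.

>>> carry_out(commands=[[[0.3,10,1,5,0],[0.3,18,1,1,0],[0.3,20,1.2,0.4,0],[0.3,20,1.2,0.4,0],[0.3,15,1,0.4,0],[0.3,8,0,0,0]]])

```text
time: 25.98
position: [0.472, -0.3022, 0.2099]
tool_rot: [-0.495, -0.509, 0.517, -0.478]
ft_force: [-0.3, 0.7, -1.0]
grip_width: 0.0412
```

Run:
```python
from h import *
o=robot.get_obs();R=Ro.from_quat(o['tool_rot']).as_matrix();p=o['position'];print(o['time'],p,o['grip_width'],o['ft_force'],o['moment'],R[:,0])
print(o['position']-.019*R[:,0]+[-.0094,.0087,-.191])
```

```text
25.9833 [ 0.472  -0.3022  0.2099] 0.04115089084400095 [-0.2929  0.7414 -0.987 ] [ 0.2395 -0.1088 -0.0153] [-0.0524  0.0102 -0.9986]
[ 0.4636 -0.2936  0.0379]
```

>>> carry_out(commands=[[[0.3,6,0,-5,0],[0.3,6,0,-3,0],[0.3,3,0,0,0]]])

```text
time: 26.23
position: [0.4701, -0.2944, 0.1913]
tool_rot: [-0.496, -0.51, 0.518, -0.476]
ft_force: [-0.5, 0.2, -2.1]
grip_width: 0.0409
```

Run:
```python
from h import *
o=robot.get_obs();R=Ro.from_quat(o['tool_rot']).as_matrix();p=o['position'];print(o['time'],p,o['grip_width'],o['ft_force'],o['moment'],R[:,0])
print(o['position']-.019*R[:,0]+[-.0094,.0087,-.191])
```

```text
26.2333 [ 0.4701 -0.2944  0.1913] 0.04087907040419129 [-0.4982  0.1768 -2.0616] [ 0.1957 -0.0619 -0.0226] [-0.0557  0.0132 -0.9984]
[ 0.4618 -0.2859  0.0193]
```

>>> carry_out(commands=[[[0.3,3,0,0,0],[0.3,3,0,0,0],[0.3,2,0,0,0]]])

```text
time: 26.48
position: [0.4714, -0.2969, 0.188]
tool_rot: [-0.495, -0.507, 0.518, -0.479]
ft_force: [-2.1, 1.2, 7.7]
grip_width: 0.0411
```

Run:
```python
from h import *
o=robot.get_obs();R=Ro.from_quat(o['tool_rot']).as_matrix();p=o['position'];print(o['time'],p,o['grip_width'],o['ft_force'],o['moment'],R[:,0])
print(o['position']-.019*R[:,0]+[-.0094,.0087,-.191])
```

```text
26.4833 [ 0.4714 -0.2969  0.188 ] 0.04109465587872832 [-2.1082  1.2321  7.6896] [ 0.2897  0.6517 -0.034 ] [-0.0517  0.0058 -0.9986]
[ 0.4629 -0.2883  0.0159]
```

It touched the caddy floor at 9 N, at the expected height. I release it and withdraw upward.

>>> carry_out(commands=[[[0.6,-0.5,0,0,0],[0.7,0,0,0,0],[0.8,0,0,0,0],[0.9,0,0,0,0],[1,0,0,0,0],[1,0,0,0,0],[1,0,0,0,0],[1,0,0,0,0]]])

```text
time: 27.15
position: [0.4744, -0.3002, 0.1922]
tool_rot: [-0.495, -0.503, 0.518, -0.484]
ft_force: [0.8, 0.2, 0.4]
grip_width: 0.0838
```

>>> carry_out(commands=[[[1,-15,0,0,0],[1,-20,0,0,0],[1,-25,0,0,0],[1,-30,0,0,0],[1,-30,0,0,0],[1,-30,0,0,0],[1,0,0,0,0],[1,0,0,0,0]]])

```text
time: 27.82
position: [0.4798, -0.2985, 0.3451]
tool_rot: [-0.494, -0.506, 0.518, -0.48]
ft_force: [-0.6, 0.1, -0.5]
grip_width: 0.0869
```

Run:
```python
from h import *
o=robot.get_obs();R=Ro.from_quat(o['tool_rot']).as_matrix();p=o['position'];print(o['time'],p,o['grip_width'],o['ft_force'],o['moment'],R[:,0])
s,si=snap('scene','s19full'); m,im=snap('wrist','w19full'); t,ti=snap('top','t19full')
a=cv2.resize(si[160:360,80:280],(400,400),interpolation=2); b=cv2.resize(im[120:440,160:480],(400,400))
cv2.imwrite('pics/m19.png',np.vstack([np.hstack([a,b])]))
d=cv2.absdiff(cv2.imread('pics/s6.png'),si).max(2)
for n,X in dict(soap=(.57,.43,.08),mug=(.7166,.042,.04),jar=(.7266,-.064,.045),dish=(.551,-.174,.01)).items():
    u=proj(s,X).astype(int);print(n,u,d[u[1]-8:u[1]+9,u[0]-8:u[0]+9].mean())
```

```text
27.8167 [ 0.4798 -0.2985  0.3451] 0.08686486340147785 [-0.6322  0.1355 -0.4711] [-0.0298 -0.1012  0.0207] [-0.0503  0.0028 -0.9987]
soap [428 215] 4.550173010380623
mug [329 315] 4.494809688581315
jar [291 334] 4.726643598615917
dish [222 306] 4.588235294117647
```

View pics/m19.png

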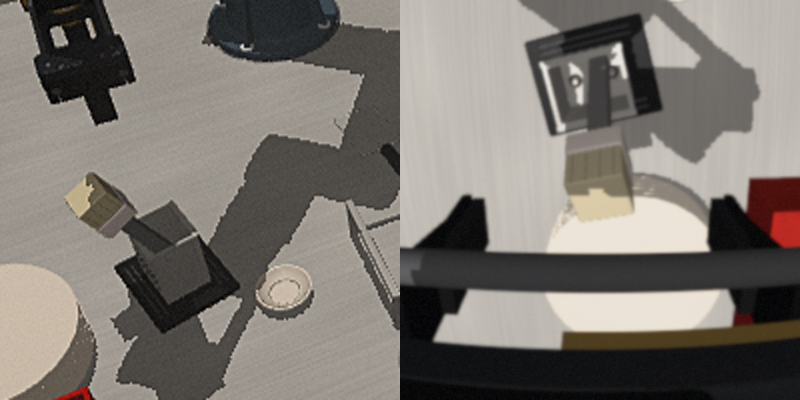

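The brush stands handle-down in the seated caddy (a peg is still visible), bristles up, leaning on the -y wall. I check that it has settled, then hand in.

>>> carry_out(commands=[[[1,-10,0,0,0],[1,0,0,0,0],[1,0,0,0,0],[1,0,0,0,0],[1,0,0,0,0],[1,0,0,0,0]]])

```text
time: 28.47
position: [0.4779, -0.2966, 0.349]
tool_rot: [-0.494, -0.511, 0.519, -0.475]
ft_force: [-0.6, 0.4, -0.5]
grip_width: 0.087
```

Run:
```python
from h import *
s,si=snap('scene'); old=cv2.imread('pics/s19full.png')
d=cv2.absdiff(old,si).max(2)[230:330,110:205]; print('diff brush/caddy region',d.mean(),np.percentile(d,99))
# lean: bristle-face centre from scene crop (88,208)->px, wrist crop (600,213)
o=robot.get_obs();print(o['time'],o['ft_force'])
print('bristle centre if z=.21:',on_z(s,(80+84*.5,160+203*.5),.21))
print(robot.hand_in())
```

```text
diff brush/caddy region 4.386736842105263 11.010000000000218
28.5167 [-0.2433  0.1583  0.7812]
bristle centre if z=.21: [ 0.4927 -0.3511  0.21  ]
the job is handed in; nothing more can be done
None
```

The job is handed in at about 28.5 s of the 72 s. The caddy is seated on the base, and the brush stands handle-down in it with the bristles up. It is not upright: it leans roughly 20° or a bit more against the caddy's −y wall.

**Caddy:** The first two tries landed on the peg tops, pressing at about 30 N. I corrected the position from a close wrist view, and the caddy then went down over both pegs. I let go of it, and both pegs were visible in its floor holes afterwards.

**Brush:** My first grip closed too late and came up empty, but the brush had not moved. On the second try I lifted it out and laid it across the rack. I then re-gripped it by the head and let the handle swing down. After some unwanted swinging I lowered it into the caddy until it touched the floor, at 7.7 N and the expected height, and released it.

**Last checks:**
- **Settled:** the brush and caddy region stayed within image noise over the last 0.65 s before hand-in.
- **Seating:** the last wrist view still showed the pegs in the caddy's holes.
- **Other objects:** the mug, jar and dish showed only image noise between the scene views before and after the brush work. I checked the soap bottle the same way, though its position was only a rough guess.
- **Robot:** the gripper was open and clear of everything.

**Disagreements:** My first measurement of the base was about 8 mm off from the later ones, probably because the arm was still moving. Two estimates of the handle length below the grip also differed (173 mm and 191 mm); touching the floor suggested about 187 mm. I also viewed about 20 pictures against the budget of 10.

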